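Set out the small granite memorial

ROBOT

A 6-joint arm with a two-finger parallel gripper is mounted at the origin on the work surface. World frame = base frame: x ahead of the robot, y to its left, z up, the work surface at z = 0. Lengths are in mm, angles in rad, forces in N, time in s.
With the tool pointing down it reaches from about 300 to 875 mm from the base axis. Payload 6.4 kg.
Tool frame: the origin (TCP) lies midway between the tips of the shut fingers; the grasp point (between the pads) lies 19 mm behind it; z points along the fingers, x is the direction in which the jaws open and shut, and the axes are right-handed (so a half turn about z gives the same grasp; the last joint's range is limited). The gripper opens to 88 mm and grips with 3 to 60 N. Pads are 18 mm wide; open, the fingers measure 123 mm over their backs; the gripper's body (75 mm by 187 mm) begins 45 mm behind the grasp point.
Start: joints at [-1.387, 0.181, 1.607, -0, 1.354, -0.206], TCP at [218.519, -531.874, 207.914] pointing down, gripper open.
Joint ranges: [-2.99, 2.99], [-0.89, 2.07], [0.3, 2.58], [-1.14, 4.28], [0, 2.63], [-3.12, 3.12]. Speed limits (rad/s): [2.57, 2.57, 3.01, 3.14, 3.14, 3.14].

INTERFACE

Orientations are given as a 3x3 rotation matrix whose columns are the frame's x, y, z axes.
In Python, from workcell import bot gives the robot as it stands. The module is installed in compiled form; this text tells all that it offers.
- The arm moves only by the tool carry_out, never from a script. Its argument "plan" is a list of rows, each an object with "rot": the turn, a rotation vector about the world's x, y, z in degrees, a list of three; "dp": the shift along the world's x, y, z in mm, a list of three; "hand": the finger opening in mm, from 0 to 88.1. In form: [{"rot": [rx, ry, rz], "dp": [dx, dy, dz], "hand": hand}, ...]. A call has 1 to 12 rows; each row is the pose to reach, as a shift and turn from the pose measured when the call began; what a row does not reach only later rows make up. A row lasts 1/12 s, in which the tool goes at most 41.7 mm and 7.16 degrees, less where a joint would pass 70% of its speed; a pose out of reach is approached as far as the arm can. A call with a gripper value outside its range is refused whole. The fingers move at their own pace and stop on an object; "grip_force" is the grip in N (left out, the last holds). Time passes only in rows, so rows that repeat a pose let the fingers close. It gives the time, the measured TCP pose, the force and the opening at its end, in the units of the state.
- bot.state(): the state, without advancing time (a new reading comes with each control period).
- bot.get_image(name): name is "scene" or "top" or "wrist"; returns a dict with "image" (384x512x3 uint8, blue, green, red), "camera_matrix" (3x3 intrinsics, pixels), "R" (3x3) and "t" (3): a world point X has camera coordinates R X + t. Camera axes: x right, y down, z forward; pixel columns grow to the right and rows downward; lengths in mm; the calibration is good to about 2 mm. The wrist camera is an equidistant fisheye: a pixel r from the principal point sees the ray r / f radians off the axis. A picture is of the moment at which its call begins. There is no depth.
- bot.close_job(): hands the job in, once; it reports no verdict.
The state is a dict: "time": time; "joint_pos": joint angles; "joint_velocities": joint speeds; "joint_efforts": joint torques, N m; "eef_pos": TCP position; "eef_rot": TCP orientation; "ft_force": force on the tool from outside, world axes, zero at the start; "ft_torque": the same for the moment, N m; "opening": finger opening in mm.
Only numpy, scipy, OpenCV 4.12 (cv2) and the standard library are available. Lean on these libraries where they do the work, as an engineer would, in place of code of your own. Each camera call takes 0.05 s, during which the arm holds its last target. There are 200 camera calls.

TASK

Set out the small memorial for viewing, in this order: lay the larger granite slab flat on the middle of the plywood board and square with it, lay the smaller slab centred and square on top of it, and stand the brass vase upright on the middle of the smaller slab. Last, lift the engraved plaque out of its slotted block and lean it against the robot's side of the low wooden rail, near the rail's middle and parallel to it, its foot on the bench and its top tipped back towards the rail by about 15 degrees. Set each piece down gently without dropping it, let go of it before taking the next, and leave the tape, the magnifier and the brush where they lie.

Things in the scene. Friction and masses are not known exactly. Their poses are not given: they have to be found in the camera images.
- base_slab: larger polished speckled grey granite slab, lying flat, loose: 60 (its x) x 130 (its y) x 25 mm thick, about 0.5 kg; origin at the centre of its underside, z up. Goes on the board first.
- top_slab: smaller polished speckled grey granite slab, lying flat, loose: 44 (its x) x 90 (its y) x 22 mm thick, about 0.24 kg; origin at the centre of its underside, z up. Goes on the larger slab.
- vase: small round brass flower vase, 80 mm tall, standing upright, loose, about 0.22 kg: foot 36 mm across, narrow waist, cylindrical belly 42 mm across from 34 to 56 mm above the foot, neck 32 mm across at 68 mm, open flared rim 42 mm across at the top; origin at the centre of its underside, z up. Goes on the smaller slab.
- plaque: black slate plaque engraved with a pale moon and stars, loose, about 0.27 kg: 10 mm thick (its x), 85 mm wide (its y), 120 mm tall (its z); origin at the centre of its lower edge face. At the start it stands upright in the slot of the block (rack), its lower edge 8 mm above the bench, engraved side (-x) towards the robot, back plain black; its top 88 mm stick out of the slot.
- rack: fixed medium-brown wooden block that holds the plaque: 54 (its x) x 110 (its y) x 40 mm tall, with an open-ended slot 14 mm wide along its y, slot floor 8 mm above the bench; origin at the centre of its underside, z up.
- board: fixed plywood board flat on the bench: 120 (its x) x 180 (its y) x 12 mm thick; origin at the centre of its underside (its upper face is at z = 12 mm), z up. The memorial is stacked on its middle, slabs' long sides along its y.
- rail: fixed low upright rail of dark wood: 200 mm long (its y), 20 mm thick (its x from -10 to +10 mm), 50 mm tall; two small braces 30 mm tall behind it (+x to 40 mm). The plaque leans against its plain face at x = -10 mm, which looks to the robot. Origin at the centre of the underside of the upright, z up.
- tape: roll of cream masking tape lying flat, loose, not to be disturbed: 90 mm across, 64 mm hole, 24 mm high; origin at the centre of its underside.
- magnifier: black round magnifying glass lying flat, loose, not to be disturbed: ring 71 mm across, 10 mm high, handle reaching to 119 mm along its y; origin under the centre of the ring.
- brush: dusting brush lying beyond the far row of things, roughly crosswise to the robot, loose, not to be disturbed: 200 mm long along its x, 42 mm wide, 20 mm high; origin under its middle.
Things that resemble listed ones, but are neither listed nor needed, are in the scene too. What is shaped like the plaque but blue, purple or red is not meant.

How it is judged:
By the outcome, as a careful person would: the job done as asked, in the order asked, and still so for the second after the job is handed in, with the robot touching nothing.
It also fails if it takes over 128 s, if anything falls off the work surface, if the arm or the gripper's body presses on something with over 40 N, if the wrist force passes 120 N, or if a joint passes its speed limit or range.

## Working session

There is one attempt and no reset: what is moved stays moved. The work goes in short steps, Python scripts to look and compute and a tool call to move; the robot and the scene stay as the last step left them, time stands still between calls to the robot, and variables do not carry over. Pictures are saved under pics/ and viewed, about 12 in all and at most 16, crops included, and the job is handed in when it is done.

Besides the shell and the picture viewer there is one more tool, called by a JSON object that holds its "api" and its "payload". carry_out: Moves the arm, as the interface text tells. Its arguments: {"type":"object","properties":{"plan":{"type":"array","items":{"type":"object","properties":{"rot":{"type":"array","items":{"type":"number"}},"dp":{"type":"array","items":{"type":"number"}},"hand":{"type":"number"}}}},"grip_force":{"type":"number"}},"required":["plan"]}

```bash
mkdir -p pics; cat > h.py <<'E'
import numpy as np, cv2
from workcell import bot
def snap(n,f):
    d=bot.get_image(n); cv2.imwrite(f'pics/{f}.png',d['image']); np.savez(f'{f}.npz',**d); return d
def ld(f): return dict(np.load(f'{f}.npz'))
def ray(d,uv):
    uv=np.atleast_2d(np.array(uv,float)); K=d['camera_matrix']
    v=np.c_[(uv[:,0]-K[0,2])/K[0,0],(uv[:,1]-K[1,2])/K[1,1],np.ones(len(uv))]
    return -d['R'].T@d['t'], v@d['R']
def plane(d,uv,z):
    c,v=ray(d,uv); return c+v*((z-c[2])/v[:,2])[:,None]
def proj(d,X):
    p=np.atleast_2d(X)@d['R'].T+d['t']; p=p@d['camera_matrix'].T; return p[:,:2]/p[:,2:]
def rect(p):
    (c,s,a)=cv2.minAreaRect(np.float32(p)[:,:2]); return np.round(c,1),np.round(s,1),round(a,1)
E
python3 - <<'E'
from h import *
a=snap('top','top0');b=snap('scene','sc0')
for d in(a,b): print(-d['R'].T@d['t'],d['R'][2],d['camera_matrix'][0,0])
s=bot.state();print(s['eef_rot'],s['ft_force'],s['opening'],s['time'])
cv2.imwrite('pics/top0x.png',cv2.resize(a['image'],(800,600),interpolation=2))
cv2.imwrite('pics/sc0x.png',cv2.resize(b['image'],(800,600),interpolation=2))
E
```

```text
[ 523.30571806  -30.9782181  1105.28370251] [ 0.09855061 -0.01836475 -0.99496257] 385.46329481388926
[1070.7878911   631.35437547  607.56353664] [-0.46976964 -0.67477621 -0.56920432] 382.2441442675416
[[ 3.80034879e-01 -9.24972113e-01 -2.85763198e-04]
 [-9.24970976e-01 -3.80034870e-01  1.48048668e-03]
 [-1.47800887e-03 -2.98313911e-04 -9.99998863e-01]] [ 0.70063507  0.27583045 -0.10237754] 88.21090445022152 0.1
```

View pics/top0x.png

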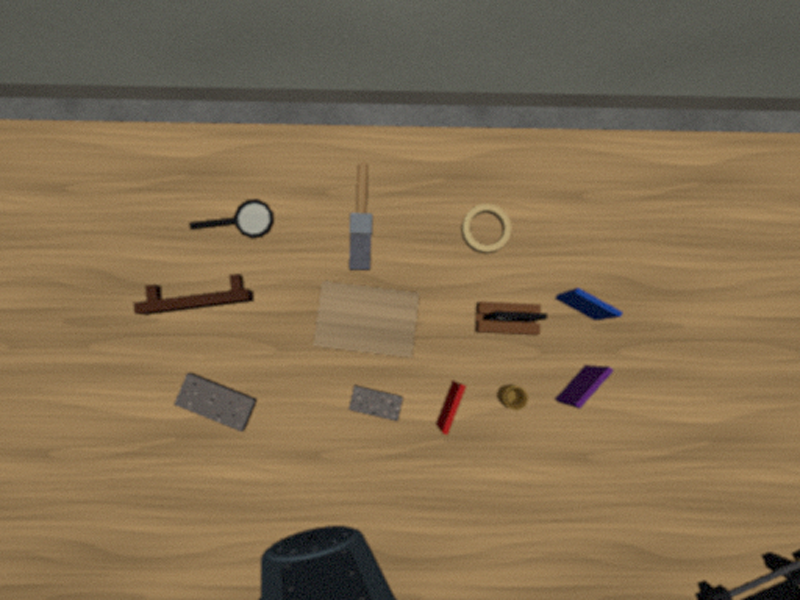

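View pics/sc0x.png

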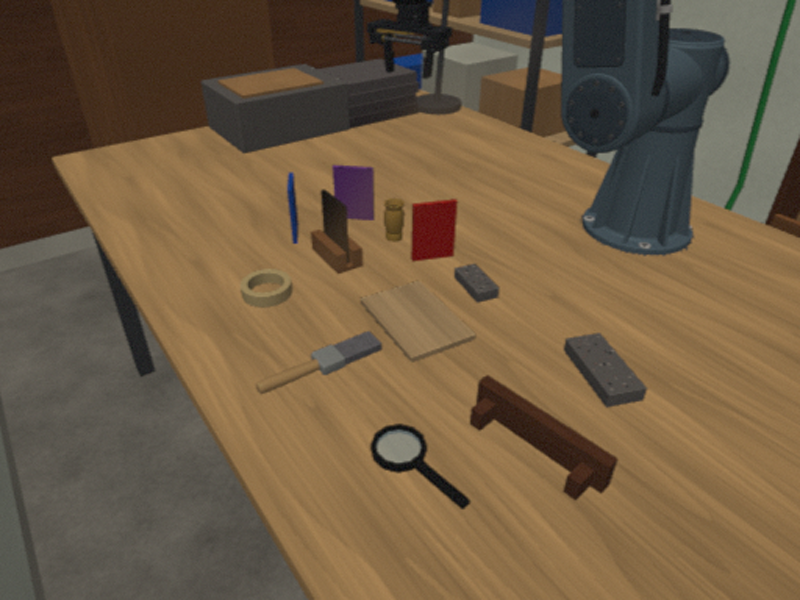

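The top view (800x600 px) shows the base slab at (215,402), the top slab at (376,402), the vase at (512,397) and the black plaque in its rack at (510,317). The board is at (367,318) and the rail at (195,297). The red (451,407), blue (588,303) and purple (585,386) plates are decoys. The only plaque-shaped thing that is black and stands in the slotted block is the one at (510,317).

```bash
python3 - <<'E'
from h import *
d=ld('top0');im=cv2.GaussianBlur(d['image'],(3,3),0);hsv=cv2.cvtColor(im,cv2.COLOR_BGR2HSV)
s=.64
def m(name,roi,cond,z):
    x0,x1,y0,y1=[int(v*s) for v in roi]
    mk=np.zeros(hsv.shape[:2],np.uint8); mk[y0:y1,x0:x1]=cond[y0:y1,x0:x1]*255
    cs,_=cv2.findContours(mk,0,2); c=max(cs,key=cv2.contourArea)[:,0]
    P=plane(d,c,z); print(name,rect(P),len(c)); return mk
H,S,V=cv2.split(hsv)
for p in [(367,318),(300,360),(215,402),(370,300)]: print(hsv[int(p[1]*s),int(p[0]*s)])
M=m('base',(160,270,360,445),S<75,25)
M|=m('top',(335,415,370,435),S<75,22)
M|=m('board',(300,435,270,368),S<118,12)
M|=m('rail',(120,265,270,325),V<105,50)
M|=m('rack',(460,550,295,345),V<115,40)
M|=m('vase',(490,535,375,420),V<110,80)
crop=np.vstack([d['image'][170:285,70:420],cv2.cvtColor(M,8)[170:285,70:420]])
cv2.imwrite('pics/c1.png',cv2.resize(crop,None,fx=2.28,fy=2.28,interpolation=2))
E
```

```text
[ 17  90 145]
[ 18 114 157]
[14 31 91]
[ 17  89 149]Traceback (most recent call last):
  File "<stdin>", line 11, in <module>
  File "<stdin>", line 8, in m
  File "h.py", line 15, in rect
    (c,s,a)=cv2.minAreaRect(np.float32(p)[:,:2]); return np.round(c,1),np.round(s,1),round(a,1)
            ~~~~~~~~~~~~~~~^^^^^^^^^^^^^^^^^^^^^
cv2.error: OpenCV(4.12.0) /io/opencv/modules/imgproc/src/convhull.cpp:143: error: (-215:Assertion failed) total >= 0 && (depth == CV_32F || depth == CV_32S) in function 'convexHull'
```

```bash
sed -i 's/np.float32(p)\[:,:2\]/np.ascontiguousarray(np.float32(p)[:,:2])/' h.py; cat > m.py <<'E'
from h import *
d=ld('top0');im=cv2.GaussianBlur(d['image'],(3,3),0);hsv=cv2.cvtColor(im,cv2.COLOR_BGR2HSV)
s=.64
def m(name,roi,cond,z):
    x0,x1,y0,y1=[int(v*s) for v in roi]
    mk=np.zeros(hsv.shape[:2],np.uint8); mk[y0:y1,x0:x1]=cond[y0:y1,x0:x1]*255
    cs,_=cv2.findContours(mk,0,2); c=max(cs,key=cv2.contourArea)[:,0]
    P=plane(d,c,z); print(name,rect(P),len(c)); return mk
H,S,V=cv2.split(hsv)
M=m('base',(160,270,360,445),S<75,25)
M|=m('top',(335,415,370,435),S<75,22)
M|=m('board',(300,435,270,368),S<102,12)
M|=m('rail',(120,265,270,325),V<105,50)
M|=m('rack',(460,550,295,345),V<115,40)
M|=m('vase',(490,535,375,420),V<110,80)
crop=np.vstack([d['image'][170:285,70:420],cv2.cvtColor(M,8)[170:285,70:420]])
cv2.imwrite('pics/c1.png',cv2.resize(crop,None,fx=2.28,fy=2.28,interpolation=2))
E
python3 m.py
```

```text
base (array([432.8, 260. ]), array([129.9,  60. ]), 69.1) 97
top (array([432.7, -22.4]), array([87.1, 42.8]), 77.5) 42
board (array([582.2,  -3.5]), array([180.4, 119.2]), 83.8) 68
rail (array([620. , 299.1]), array([ 51.8, 205.2]), 7.9) 61
rack (array([ 583.9, -261.5]), array([128.9,  53.2]), 87.3) 35
vase (array([ 450.8, -252.2]), array([49.1, 34.9]), 72.3) 24
```

View pics/c1.png

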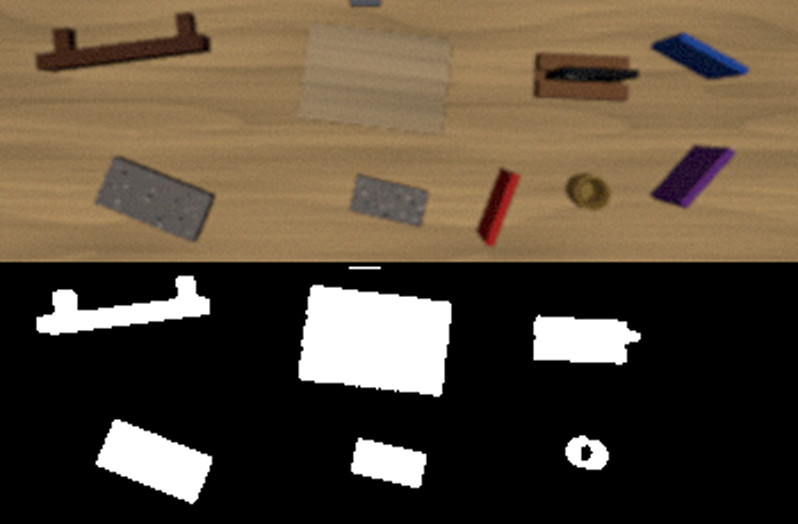

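The masks' sizes match the given ones: base 130x60, top 87x43, board 180x119 and rail 205 mm. I'll move to the base slab at (433,260), which needs the jaws at -20.9°, a turn of +46.8°.

{"api": "carry_out", "payload": {"plan": [{"rot": [0, 0, 46.8], "dp": [214, 792, -60], "hand": 88}, {"rot": [0, 0, 46.8], "dp": [214, 792, -60], "hand": 88}, {"rot": [0, 0, 46.8], "dp": [214, 792, -60], "hand": 88}, {"rot": [0, 0, 46.8], "dp": [214, 792, -60], "hand": 88}, {"rot": [0, 0, 46.8], "dp": [214, 792, -60], "hand": 88}, {"rot": [0, 0, 46.8], "dp": [214, 792, -60], "hand": 88}, {"rot": [0, 0, 46.8], "dp": [214, 792, -60], "hand": 88}, {"rot": [0, 0, 46.8], "dp": [214, 792, -60], "hand": 88}, {"rot": [0, 0, 46.8], "dp": [214, 792, -60], "hand": 88}, {"rot": [0, 0, 46.8], "dp": [214, 792, -60], "hand": 88}, {"rot": [0, 0, 46.8], "dp": [214, 792, -60], "hand": 88}, {"rot": [0, 0, 46.8], "dp": [214, 792, -60], "hand": 88}], "grip_force": 40}}

```text
time: 1.1
eef_pos: [348.3, -48.5, 170.9]
eef_rot: [[0.934, -0.357, -0.0], [-0.357, -0.934, 0.0], [-0.001, -0.0, -1.0]]
ft_force: [1.0, -0.4, -0.3]
opening: 87.9
```

```bash
cat > st.py <<'E'
from h import *
import sys
def go(x,y,z,yaw):
    s=bot.state();p=s['eef_pos'];R=s['eef_rot']
    a=np.radians(yaw);T=np.array([[np.cos(a),np.sin(a),0],[np.sin(a),-np.cos(a),0],[0,0,-1]])
    best=min((cv2.Rodrigues(Q@R.T)[0].ravel() for Q in (T,T*[-1,-1,1])),key=np.linalg.norm)
    print('t',round(s['time'],2),'p',np.round(p,1),'yaw',round(np.degrees(np.arctan2(R[1,0],R[0,0])),1),'F',np.round(s['ft_force'],1),'op',round(s['opening'],1),'j6',round(s['joint_pos'][5],2))
    print('dp',np.round(np.array([x,y,z])-p,1),'rot',np.round(np.degrees(best),2))
if __name__=='__main__': go(*map(float,sys.argv[1:]))
E
python3 st.py 432.8 260 120 -20.9
python3 - <<'E'
from h import *
d=ld('top0');im=cv2.GaussianBlur(d['image'],(3,3),0);V=cv2.cvtColor(im,cv2.COLOR_BGR2HSV)[:,:,2]
mk=(V<105).astype(np.uint8); x0,x1,y0,y1=80,167,172,206
bot_=[(u,y0+np.nonzero(mk[y0:y1,u])[0].max()+.5) for u in range(x0,x1) if mk[y0:y1,u].any()]
bt=np.array(bot_);print(bt[0],bt[-1])
P=plane(d,bt[4:-4],0)[:,:2]; vx,vy,cx,cy=cv2.fitLine(np.float32(P),4,0,.01,.01).ravel(); print('front z0',np.degrees(np.arctan2(vy,vx)),cx,cy)
tp=np.array([(u,y0+np.nonzero(mk[y0:y1,u])[0].min()-.5) for u in range(104,142)])
P=plane(d,tp,50)[:,:2]; a,b,c,e=cv2.fitLine(np.float32(P),4,0,.01,.01).ravel(); print('rear z50',np.degrees(np.arctan2(b,a)),c,e, 'gap',abs((c-cx)*vy-(e-cy)*vx))
print('ends',plane(d,[bt[0]-[.5,2]],50),plane(d,[bt[-1]+[.5,-2]],50),plane(d,[bt[-1]+[.5,-2]],0))
E
```

```text
t 1.1 p [348.3 -48.5 170.9] yaw -20.9 F [ 1.  -0.4 -0.3] op 87.9 j6 -0.12
dp [ 84.5 308.5 -50.9] rot [-0.02 -0.03  0.01]
[ 86.  199.5] [161.  192.5]
front z0 -81.94339 597.83057 311.16092
rear z50 -82.16352 618.298 300.2681 gap 18.738752
ends [[592.661074   399.89866825  50.        ]] [[614.34063549 194.64820561  50.        ]] [[618.65392666 205.33852629   0.        ]]
```

{"api": "carry_out", "payload": {"plan": [{"rot": [0, 0, 0], "dp": [84.5, 308.5, -70], "hand": 88}, {"rot": [0, 0, 0], "dp": [84.5, 308.5, -70], "hand": 88}, {"rot": [0, 0, 0], "dp": [84.5, 308.5, -70], "hand": 88}, {"rot": [0, 0, 0], "dp": [84.5, 308.5, -70], "hand": 88}, {"rot": [0, 0, 0], "dp": [84.5, 308.5, -70], "hand": 88}, {"rot": [0, 0, 0], "dp": [84.5, 308.5, -70], "hand": 88}, {"rot": [0, 0, 0], "dp": [84.5, 308.5, -70], "hand": 88}, {"rot": [0, 0, 0], "dp": [84.5, 308.5, -70], "hand": 88}, {"rot": [0, 0, 0], "dp": [84.5, 308.5, -70], "hand": 88}, {"rot": [0, 0, 0], "dp": [84.5, 308.5, -70], "hand": 88}, {"rot": [0, 0, 0], "dp": [84.5, 308.5, -100], "hand": 88}, {"rot": [0, 0, 0], "dp": [84.5, 308.5, -100], "hand": 88}]}}

```text
time: 2.1
eef_pos: [429.7, 258.1, 67.5]
eef_rot: [[0.934, -0.357, -0.007], [-0.357, -0.934, -0.002], [-0.005, 0.004, -1.0]]
ft_force: [-2.2, -0.5, -0.5]
opening: 87.9
```

```bash
python3 st.py 432.8 260 5 -20.9; python3 - <<'E'
from h import *
d=snap('wrist','w1'); print(d['camera_matrix'],d['R'],d['t'])
E
```

```text
t 2.1 p [429.7 258.1  67.5] yaw -20.9 F [-2.2 -0.5 -0.5] op 87.9 j6 0.67
dp [  3.1   1.9 -62.5] rot [ 0.11 -0.38  0.03]
[[297.31863964   0.         251.44174722]
 [  0.         297.31863964 186.913924  ]
 [  0.           0.           1.        ]] [[ 0.9337229  -0.35795573 -0.00540735]
 [-0.3418523  -0.89599863  0.28341393]
 [-0.10629461 -0.26278156 -0.95898243]] [-308.54167669  378.6049303   367.85921186]
```

View pics/w1.png

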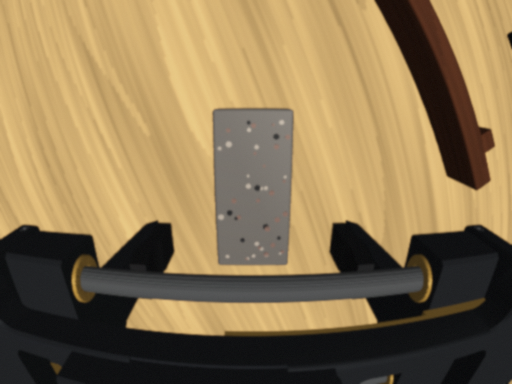

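The wrist view shows the base slab at (253,187), centred between the fingers and square to them. Next I lower, grip and look at the state.

{"api": "carry_out", "payload": {"plan": [{"rot": [0.1, -0.4, 0], "dp": [3, 2, -25], "hand": 88}, {"rot": [0.1, -0.4, 0], "dp": [3, 2, -45], "hand": 88}, {"rot": [0.1, -0.4, 0], "dp": [3, 2, -57], "hand": 88}, {"rot": [0.1, -0.4, 0], "dp": [3, 2, -62], "hand": 88}, {"rot": [0.1, -0.4, 0], "dp": [3, 2, -62], "hand": 88}, {"rot": [0.1, -0.4, 0], "dp": [3, 2, -62], "hand": 55}, {"rot": [0.1, -0.4, 0], "dp": [3, 2, -62], "hand": 50}, {"rot": [0.1, -0.4, 0], "dp": [3, 2, -62], "hand": 50}, {"rot": [0.1, -0.4, 0], "dp": [3, 2, -62], "hand": 50}, {"rot": [0.1, -0.4, 0], "dp": [3, 2, -62], "hand": 50}, {"rot": [0.1, -0.4, 0], "dp": [3, 2, -62], "hand": 50}, {"rot": [0.1, -0.4, 0], "dp": [3, 2, -62], "hand": 50}]}}

```text
time: 3.15
eef_pos: [433.3, 260.3, 7.2]
eef_rot: [[0.934, -0.358, 0.001], [-0.358, -0.934, 0.0], [0.001, -0.001, -1.0]]
ft_force: [-0.1, 0.3, -0.7]
opening: 49.9
```

```bash
python3 st.py 582.2 -3.5 80 -6.2
```

```text
t 3.15 p [433.3 260.3   7.2] yaw -21.0 F [-0.1  0.3 -0.7] op 49.9 j6 0.67
dp [ 148.9 -263.8   72.8] rot [-0.02  0.07 14.76]
```

```bash
python3 - <<'E'
from h import *
d=snap('wrist','w2');e=snap('top','t2')
cv2.imwrite('pics/w2x.png',np.hstack([cv2.resize(d['image'],(400,300)),cv2.resize(e['image'][190:310,60:220],(400,300))]))
E
```

```text
(no output)
```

View pics/w2x.png

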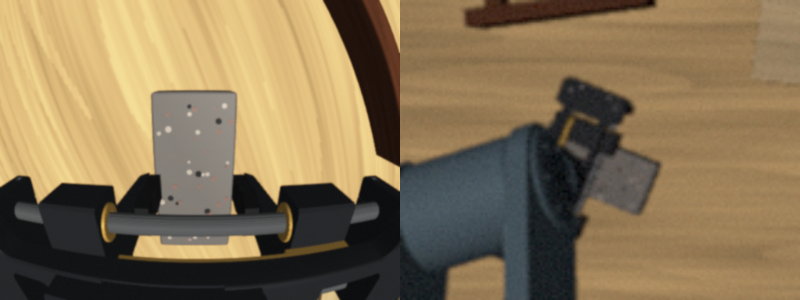

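The wrist view shows the fingers right beside the slab, but the opening reads 50 mm where 60 was expected. I'll close further in place and read it again.

{"api": "carry_out", "payload": {"plan": [{"rot": [0, 0, 0], "dp": [0, 0, -1.5], "hand": 40}, {"rot": [0, 0, 0], "dp": [0, 0, -1.5], "hand": 40}, {"rot": [0, 0, 0], "dp": [0, 0, -1.5], "hand": 40}, {"rot": [0, 0, 0], "dp": [0, 0, -1.5], "hand": 40}]}}

```text
time: 3.58
eef_pos: [433.1, 260.2, 5.4]
eef_rot: [[0.934, -0.358, 0.001], [-0.358, -0.934, 0.0], [0.001, -0.0, -1.0]]
ft_force: [-0.7, 0.2, 0.1]
opening: 39.6
```

```bash
cat >> h.py <<'E'
def wray(d,uv):
    K=d['camera_matrix'];q=np.atleast_2d(np.array(uv,float))-K[:2,2];r=np.linalg.norm(q,axis=1);th=r/K[0,0]
    v=np.c_[q/r[:,None]*np.sin(th)[:,None],np.cos(th)]@d['R'];return -d['R'].T@d['t'],v
def wplane(d,uv,z):
    c,v=wray(d,uv);return c+v*((z-c[2])/v[:,2])[:,None]
E
python3 st.py 582.2 -3.5 80 -6.2; python3 - <<'E'
from h import *
d=ld('w1')
print(wplane(d,[(214,109),(293,109),(289,264),(218,264)],25), rect(wplane(d,[(214,109),(293,109),(289,264),(218,264)],25)))
d=ld('w2');q=[(151*1.28,92*1.28),(237*1.28,92*1.28),(232*1.28,243*1.28),(160*1.28,243*1.28)]
print(rect(wplane(d,q,25)))
E
```

```text
t 3.58 p [433.1 260.2   5.4] yaw -21.0 F [-0.7  0.2  0.1] op 39.6 j6 0.67
dp [ 149.1 -263.7   74.6] rot [-1.000e-02  4.000e-02  1.476e+01]
[[428.05021514 330.79326673  25.        ]
 [482.06514265 310.16919587  25.        ]
 [437.77856894 189.76457624  25.        ]
 [380.96350501 211.42225203  25.        ]] (array([432.2, 260.5]), array([128.3,  60.8]), 69.1)
(array([433.2, 260.9]), array([127.2,  63.2]), 69.0)
```

```bash
python3 - <<'E'
from h import *
d=snap('wrist','w3');e=snap('scene','s3')
cv2.imwrite('pics/w3x.png',np.hstack([cv2.resize(d['image'][140:384],(400,300)),cv2.resize(e['image'][120:300,300:500],(400,300),interpolation=2)]))
E
```

```text
(no output)
```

View pics/w3x.png

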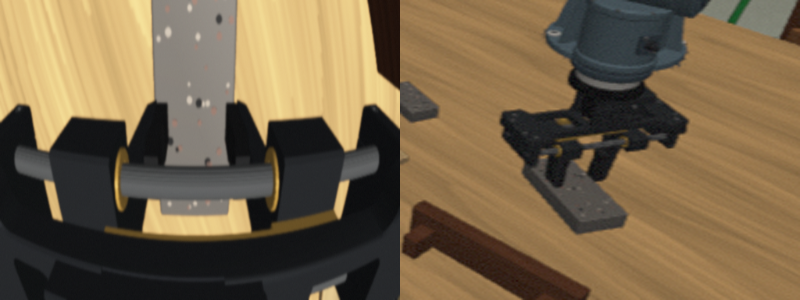

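The fingers are touching the slab's sides and did not move between the two views, so the opening reading just follows the command and can't be trusted here. I'll test by lifting.

{"api": "carry_out", "payload": {"plan": [{"rot": [0, 0, 0], "dp": [0, 0, 5], "hand": 40}, {"rot": [0, 0, 0], "dp": [0, 0, 15], "hand": 40}, {"rot": [0, 0, 0], "dp": [0, 0, 30], "hand": 40}, {"rot": [0, 0, 0], "dp": [0, 0, 30], "hand": 40}, {"rot": [0, 0, 0], "dp": [0, 0, 30], "hand": 40}, {"rot": [0, 0, 0], "dp": [0, 0, 30], "hand": 40}]}}

```text
time: 4.18
eef_pos: [433.3, 260.2, 35.6]
eef_rot: [[0.934, -0.358, 0.001], [-0.358, -0.934, 0.0], [0.001, -0.001, -1.0]]
ft_force: [-0.1, -0.1, 0.3]
opening: 40.4
```

```bash
python3 st.py 582.2 -3.5 80 -6.2; python3 - <<'E'
from h import *
d=snap('wrist','w4')
S=cv2.cvtColor(cv2.GaussianBlur(d['image'],(3,3),0),cv2.COLOR_BGR2HSV)[:,:,1];V=d['image'].max(2)
mk=((S<60)&(V>70)).astype(np.uint8)*255;mk[:,:150]=0;mk[:,350:]=0;mk[235:]=0
c=max(cv2.findContours(mk,0,2)[0],key=cv2.contourArea)[:,0];print(c.min(0),c.max(0));
for z in (25,55): print(z,rect(wplane(d,c,z)),bot.state()['ft_torque'])
E
```

```text
t 4.18 p [433.3 260.2  35.6] yaw -21.0 F [-0.1 -0.1  0.3] op 40.4 j6 0.67
dp [ 148.9 -263.7   44.4] rot [-0.03  0.07 14.76]
[203 115] [294 234]
25 (array([440., 283.]), array([81.2, 57.9]), 69.0) [ 0.02174577 -0.04545341  0.00686541]
55 (array([443. , 290.1]), array([68.2, 48.6]), 69.0) [ 0.02174577 -0.04545341  0.00686541]
```

```bash
python3 - <<'E'
from h import *
cv2.imwrite('pics/mont.png',np.vstack([np.hstack([cv2.resize(ld(a)['image'][200:340,80:430],(400,160)) for a in p]) for p in (('w1','w2'),('w3','w4'))]))
E
```

```text
(no output)
```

View pics/mont.png

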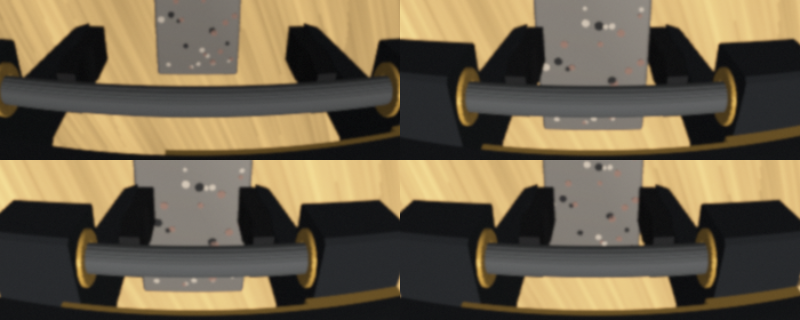

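```bash
python3 - <<'E'
from h import *
def wproj(d,X):
    p=d['R']@X+d['t'];r=np.hypot(p[0],p[1]);th=np.arctan2(r,p[2]);K=d['camera_matrix'];return K[:2,2]+p[:2]/r*th*K[0,0]
R=np.array([[.934,-.358,0],[-.358,-.934,0],[0,0,-1]])
for f,p,g in (('w1',[429.7,258.1,67.5],44),('w3',[433.1,260.2,5.4],20),('w4',[433.3,260.2,35.6],20)):
    d=ld(f); print(f,-d['R'].T@d['t'])
    for h in (0,10,20,30): print(h,[wproj(d,np.array(p)+R@[s*g,-9,-h]).round(0) for s in(-1,1)])
E
```

```text
w1 [456.62084943 325.45185856 243.8002192 ]
0 [array([183., 204.]), array([320., 204.])]
10 [array([179., 209.]), array([323., 210.])]
20 [array([175., 215.]), array([327., 216.])]
30 [array([171., 222.]), array([331., 223.])]
w3 [458.76456376 327.17239956 182.09888672]
0 [array([220., 204.]), array([283., 204.])]
10 [array([218., 210.]), array([285., 210.])]
20 [array([216., 216.]), array([286., 216.])]
30 [array([214., 223.]), array([288., 223.])]
w4 [458.7806126  327.17178852 212.33444498]
0 [array([220., 204.]), array([283., 204.])]
10 [array([218., 210.]), array([285., 210.])]
20 [array([216., 216.]), array([287., 216.])]
30 [array([214., 223.]), array([289., 223.])]
```

The comparison shows the visible fingertips sit about 30 mm behind the reported TCP: w1 and w3 tips at row 223, which matches h=30. The fingers closed above the slab, so the reported z must go about 29 mm lower than planned. I've viewed 7 pictures. Open, go lower in guarded steps, and grip.

{"api": "carry_out", "payload": {"plan": [{"rot": [0, 0, 0], "dp": [0, 0, 0], "hand": 86}, {"rot": [0, 0, 0], "dp": [0, 0, 0], "hand": 86}, {"rot": [0, 0, 0], "dp": [0, 0, 0], "hand": 86}, {"rot": [0, 0, 0], "dp": [0, 0, 0], "hand": 86}, {"rot": [0, 0, 0], "dp": [0, 0, -20], "hand": 86}, {"rot": [0, 0, 0], "dp": [0, 0, -35], "hand": 86}, {"rot": [0, 0, 0], "dp": [0, 0, -42], "hand": 86}, {"rot": [0, 0, 0], "dp": [0, 0, -46], "hand": 86}, {"rot": [0, 0, 0], "dp": [0, 0, -50], "hand": 86}, {"rot": [0, 0, 0], "dp": [0, 0, -52], "hand": 86}, {"rot": [0, 0, 0], "dp": [0, 0, -52], "hand": 86}, {"rot": [0, 0, 0], "dp": [0, 0, -52], "hand": 86}]}}

```text
time: 5.23
eef_pos: [433.3, 260.3, -16.3]
eef_rot: [[0.934, -0.358, 0.001], [-0.358, -0.934, 0.0], [0.001, -0.001, -1.0]]
ft_force: [0.8, 0.3, -1.0]
opening: 85.9
```

{"api": "carry_out", "payload": {"plan": [{"rot": [0, 0, 0], "dp": [0, 0, -3], "hand": 86}, {"rot": [0, 0, 0], "dp": [0, 0, -5], "hand": 86}, {"rot": [0, 0, 0], "dp": [0, 0, -6], "hand": 50}, {"rot": [0, 0, 0], "dp": [0, 0, -6], "hand": 50}, {"rot": [0, 0, 0], "dp": [0, 0, -6], "hand": 50}, {"rot": [0, 0, 0], "dp": [0, 0, -6], "hand": 50}, {"rot": [0, 0, 0], "dp": [0, 0, -6], "hand": 50}, {"rot": [0, 0, 0], "dp": [0, 0, -6], "hand": 50}, {"rot": [0, 0, 0], "dp": [0, 0, -6], "hand": 50}, {"rot": [0, 0, 0], "dp": [0, 0, -6], "hand": 50}], "grip_force": 40}}

```text
time: 6.07
eef_pos: [432.9, 260.3, -22.4]
eef_rot: [[0.934, -0.358, 0.0], [-0.358, -0.934, 0.0], [0.0, -0.0, -1.0]]
ft_force: [-2.9, 1.0, 1.7]
opening: 59.5
```

The opening reads 59.5 mm, so it is gripped. Lift and carry to the board.

{"api": "carry_out", "payload": {"plan": [{"rot": [0, 0, 0], "dp": [0, 0, 15], "hand": 50}, {"rot": [0, 0, 0], "dp": [0, 0, 45], "hand": 50}, {"rot": [0, 0, 0], "dp": [0, 0, 60], "hand": 50}, {"rot": [0, 0, 14.8], "dp": [149.3, -263.5, 60], "hand": 50}, {"rot": [0, 0, 14.8], "dp": [149.3, -263.5, 60], "hand": 50}, {"rot": [0, 0, 14.8], "dp": [149.3, -263.5, 60], "hand": 50}, {"rot": [0, 0, 14.8], "dp": [149.3, -263.5, 60], "hand": 50}, {"rot": [0, 0, 14.8], "dp": [149.3, -263.5, 60], "hand": 50}, {"rot": [0, 0, 14.8], "dp": [149.3, -263.5, 60], "hand": 50}, {"rot": [0, 0, 14.8], "dp": [149.3, -263.5, 60], "hand": 50}, {"rot": [0, 0, 14.8], "dp": [149.3, -263.5, 60], "hand": 50}, {"rot": [0, 0, 14.8], "dp": [149.3, -263.5, 60], "hand": 50}]}}

```text
time: 7.07
eef_pos: [584.7, -8.4, 37.4]
eef_rot: [[0.994, -0.112, 0.003], [-0.112, -0.994, -0.002], [0.003, 0.002, -1.0]]
ft_force: [-1.3, 1.1, -4.5]
opening: 59.7
```

```bash
python3 st.py 582.2 -3.2 -10.4 -6.2
```

```text
t 7.07 p [584.7  -8.4  37.4] yaw -6.4 F [-1.3  1.1 -4.5] op 59.7 j6 -0.1
dp [ -2.5   5.2 -47.8] rot [0.1  0.16 0.23]
```

{"api": "carry_out", "payload": {"plan": [{"rot": [0.1, 0.16, 0.2], "dp": [-2.5, 5.2, -10], "hand": 50}, {"rot": [0.1, 0.16, 0.2], "dp": [-2.5, 5.2, -20], "hand": 50}, {"rot": [0.1, 0.16, 0.2], "dp": [-2.5, 5.2, -30], "hand": 50}, {"rot": [0.1, 0.16, 0.2], "dp": [-2.5, 5.2, -38], "hand": 50}, {"rot": [0.1, 0.16, 0.2], "dp": [-2.5, 5.2, -42], "hand": 50}, {"rot": [0.1, 0.16, 0.2], "dp": [-2.5, 5.2, -44], "hand": 50}, {"rot": [0.1, 0.16, 0.2], "dp": [-2.5, 5.2, -45.5], "hand": 50}, {"rot": [0.1, 0.16, 0.2], "dp": [-2.5, 5.2, -46.5], "hand": 50}, {"rot": [0.1, 0.16, 0.2], "dp": [-2.5, 5.2, -47], "hand": 50}, {"rot": [0.1, 0.16, 0.2], "dp": [-2.5, 5.2, -47.4], "hand": 50}, {"rot": [0.1, 0.16, 0.2], "dp": [-2.5, 5.2, -47.8], "hand": 50}, {"rot": [0.1, 0.16, 0.2], "dp": [-2.5, 5.2, -47.8], "hand": 50}]}}

```text
time: 8.07
eef_pos: [582.4, -3.3, -10.1]
eef_rot: [[0.994, -0.109, 0.0], [-0.109, -0.994, -0.0], [0.0, 0.0, -1.0]]
ft_force: [-0.1, 1.4, -4.3]
opening: 59.5
```

```bash
python3 st.py 582.2 -3.2 -10.4 -6.2
```

```text
t 8.07 p [582.4  -3.3 -10.1] yaw -6.2 F [-0.1  1.4 -4.3] op 59.5 j6 -0.1
dp [-0.2  0.1 -0.3] rot [0.01 0.03 0.03]
```

{"api": "carry_out", "payload": {"plan": [{"rot": [0, 0, 0], "dp": [-0.2, 0.1, -0.4], "hand": 50}, {"rot": [0, 0, 0], "dp": [-0.2, 0.1, -0.8], "hand": 50}, {"rot": [0, 0, 0], "dp": [-0.2, 0.1, -1.1], "hand": 50}, {"rot": [0, 0, 0], "dp": [-0.2, 0.1, -1.1], "hand": 50}]}}

```text
time: 8.4
eef_pos: [582.4, -3.3, -10.3]
eef_rot: [[0.994, -0.108, 0.001], [-0.108, -0.994, -0.0], [0.001, 0.0, -1.0]]
ft_force: [-4.3, 0.7, 5.8]
opening: 59.5
```

Contact: the force went from -4.3 to +5.8 N, so the slab is resting on the board. Release, rise and move clear for a check.

{"api": "carry_out", "payload": {"plan": [{"rot": [0, 0, 0], "dp": [0, 0, 0.4], "hand": 86}, {"rot": [0, 0, 0], "dp": [0, 0, 0.4], "hand": 86}, {"rot": [0, 0, 0], "dp": [0, 0, 0.4], "hand": 86}, {"rot": [0, 0, 0], "dp": [0, 0, 0.4], "hand": 86}, {"rot": [0, 0, 0], "dp": [0, 0, 15], "hand": 86}, {"rot": [0, 0, 0], "dp": [0, 0, 50], "hand": 86}, {"rot": [0, 0, -6.3], "dp": [-150, -19, 70], "hand": 86}, {"rot": [0, 0, -6.3], "dp": [-150, -19, 70], "hand": 86}, {"rot": [0, 0, -6.3], "dp": [-150, -19, 70], "hand": 86}, {"rot": [0, 0, -6.3], "dp": [-150, -19, 70], "hand": 86}, {"rot": [0, 0, -6.3], "dp": [-150, -19, 70], "hand": 86}, {"rot": [0, 0, -6.3], "dp": [-150, -19, 70], "hand": 86}]}}

```text
time: 9.4
eef_pos: [432.0, -22.5, 60.1]
eef_rot: [[0.976, -0.218, 0.002], [-0.218, -0.976, -0.001], [0.002, 0.0, -1.0]]
ft_force: [0.8, -0.4, 0.7]
opening: 85.8
```

```bash
python3 st.py 432.7 -22.4 -22 -12.5; python3 - <<'E'
from h import *
d=snap('top','t5');w=snap('wrist','w5')
# board points in top0
cv2.imwrite('pics/c5.png',np.hstack([cv2.resize(d['image'][165:285,170:330],(400,300),interpolation=2),cv2.resize(w['image'],(400,300))]))
S=cv2.cvtColor(cv2.GaussianBlur(w['image'],(3,3),0),cv2.COLOR_BGR2HSV)[:,:,1];V=w['image'].max(2)
for n,z,y0,y1 in (('top',22,100,300),('base',37,0,100)):
    mk=((S<70)&(V>60)).astype(np.uint8)*255;mk[:y0]=0;mk[y1:]=0
    mk[:,:150]=0;mk[:,350:]=0
    c=max(cv2.findContours(mk,0,2)[0],key=cv2.contourArea)[:,0];print(n,c.min(0),c.max(0),rect(wplane(w,c,z)))
E
```

```text
t 9.4 p [432.  -22.5  60.1] yaw -12.6 F [ 0.8 -0.4  0.7] op 85.8 j6 -0.11
dp [  0.7   0.1 -82.1] rot [0.05 0.12 0.09]
top [221 141] [277 250] (array([431.7, -22.6]), array([88.5, 42.3]), 77.4)Traceback (most recent call last):
  File "<stdin>", line 9, in <module>
ValueError: max() iterable argument is empty
```

View pics/c5.png

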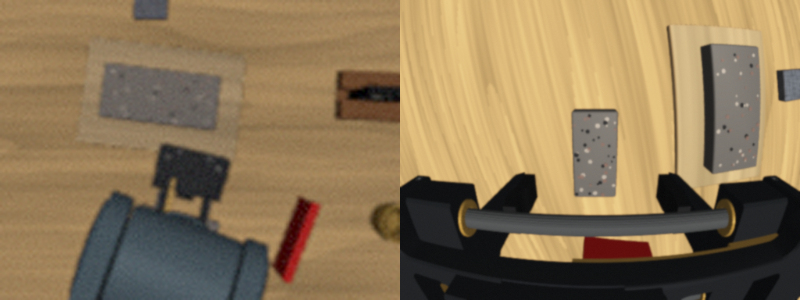

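The base slab lies square in the middle of the board. The top slab is centred under the jaws (wrist estimate 431.7,-22.6, 88.5x42.3 mm). Lower and grip it.

```bash
python3 - <<'E'
from h import *
d=ld('t5');im=cv2.GaussianBlur(d['image'],(3,3),0);S=cv2.cvtColor(im,cv2.COLOR_BGR2HSV)[:,:,1]
mk=np.zeros(S.shape,np.uint8);mk[182:224,200:270]=(S[182:224,200:270]<68)*255
c=max(cv2.findContours(mk,0,2)[0],key=cv2.contourArea)[:,0];print(c.min(0),c.max(0),rect(plane(d,c,37)))
E
```

```text
[210 190] [257 216] (array([582.7,  -2.5]), array([129.5,  60.2]), 83.8)
```

{"api": "carry_out", "payload": {"plan": [{"rot": [0, 0.1, 0.1], "dp": [0.4, 0, -30], "hand": 86}, {"rot": [0, 0.1, 0.1], "dp": [0.4, 0, -55], "hand": 86}, {"rot": [0, 0.1, 0.1], "dp": [0.4, 0, -70], "hand": 86}, {"rot": [0, 0.1, 0.1], "dp": [0.4, 0, -78], "hand": 86}, {"rot": [0, 0.1, 0.1], "dp": [0.4, 0, -82], "hand": 86}, {"rot": [0, 0.1, 0.1], "dp": [0.4, 0, -82], "hand": 34}, {"rot": [0, 0.1, 0.1], "dp": [0.4, 0, -82], "hand": 34}, {"rot": [0, 0.1, 0.1], "dp": [0.4, 0, -82], "hand": 34}, {"rot": [0, 0.1, 0.1], "dp": [0.4, 0, -82], "hand": 34}, {"rot": [0, 0.1, 0.1], "dp": [0.4, 0, -82], "hand": 34}, {"rot": [0, 0.1, 0.1], "dp": [0.4, 0, -82], "hand": 34}, {"rot": [0, 0.1, 0.1], "dp": [0.4, 0, -82], "hand": 34}], "grip_force": 35}}

```text
time: 10.5
eef_pos: [434.3, -22.7, -21.4]
eef_rot: [[0.977, -0.215, 0.001], [-0.215, -0.977, -0.001], [0.001, 0.001, -1.0]]
ft_force: [-1.8, 0.1, 3.5]
opening: 43.7
```

```bash
python3 st.py 582.2 -3.2 60 -6.2
```

```text
t 10.5 p [434.3 -22.7 -21.4] yaw -12.4 F [-1.8  0.1  3.5] op 43.7 j6 -0.11
dp [147.9  19.5  81.4] rot [0.06 0.08 6.24]
```

The base slab measures (582.7,-2.5) at 83.8°, and the board is at (582.2,-3.5) at 83.8°. The top slab is gripped at 43.7 mm. Carry it over.

{"api": "carry_out", "payload": {"plan": [{"rot": [0, 0, 0], "dp": [0, 0, 20], "hand": 34}, {"rot": [0, 0, 0], "dp": [0, 0, 60], "hand": 34}, {"rot": [0, 0, 0], "dp": [0, 0, 75], "hand": 34}, {"rot": [0, 0, 6.2], "dp": [40, 5, 75], "hand": 34}, {"rot": [0, 0, 6.2], "dp": [80, 10, 75], "hand": 34}, {"rot": [0, 0, 6.2], "dp": [115, 15, 75], "hand": 34}, {"rot": [0, 0, 6.2], "dp": [148, 19.6, 75], "hand": 34}, {"rot": [0, 0, 6.2], "dp": [148, 19.6, 65], "hand": 34}, {"rot": [0, 0, 6.2], "dp": [148, 19.6, 55], "hand": 34}, {"rot": [0, 0, 6.2], "dp": [148, 19.6, 48], "hand": 34}, {"rot": [0, 0, 6.2], "dp": [148, 19.6, 43], "hand": 34}, {"rot": [0, 0, 6.2], "dp": [148, 19.6, 42], "hand": 34}]}}

```text
time: 11.5
eef_pos: [579.7, -2.9, 18.7]
eef_rot: [[0.994, -0.109, -0.003], [-0.109, -0.994, -0.0], [-0.002, 0.0, -1.0]]
ft_force: [0.9, -0.8, -2.4]
opening: 43.4
```

```bash
python3 st.py 582.4 -3 15.6 -6.2
```

```text
t 11.5 p [579.7  -2.9  18.7] yaw -6.3 F [ 0.9 -0.8 -2.4] op 43.4 j6 -0.1
dp [ 2.7 -0.1 -3.1] rot [ 0.01 -0.14  0.07]
```

{"api": "carry_out", "payload": {"plan": [{"rot": [0, -0.1, 0.1], "dp": [2.5, 0, 0], "hand": 34}, {"rot": [0, -0.1, 0.1], "dp": [2.5, 0, 0], "hand": 34}, {"rot": [0, -0.1, 0.1], "dp": [2.5, 0, -1], "hand": 34}, {"rot": [0, -0.1, 0.1], "dp": [2.5, 0, -1.7], "hand": 34}, {"rot": [0, -0.1, 0.1], "dp": [2.5, 0, -2.3], "hand": 34}, {"rot": [0, -0.1, 0.1], "dp": [2.5, 0, -2.8], "hand": 34}, {"rot": [0, -0.1, 0.1], "dp": [2.5, 0, -3.2], "hand": 34}, {"rot": [0, -0.1, 0.1], "dp": [2.5, 0, -3.2], "hand": 34}]}}

```text
time: 12.17
eef_pos: [582.3, -2.9, 15.7]
eef_rot: [[0.994, -0.107, -0.001], [-0.107, -0.994, -0.0], [-0.001, 0.0, -1.0]]
ft_force: [-0.1, -0.9, -0.2]
opening: 43.4
```

```bash
python3 st.py 582.4 -3 15.6 -6.2
```

```text
t 12.17 p [582.3  -2.9  15.7] yaw -6.2 F [-0.1 -0.9 -0.2] op 43.4 j6 -0.1
dp [ 0.1 -0.1 -0.1] rot [ 0.02 -0.03 -0.03]
```

{"api": "carry_out", "payload": {"plan": [{"rot": [0, 0, 0], "dp": [0, 0, -0.5], "hand": 34}, {"rot": [0, 0, 0], "dp": [0, 0, -0.5], "hand": 34}, {"rot": [0, 0, 0], "dp": [0, 0, -0.3], "hand": 70}, {"rot": [0, 0, 0], "dp": [0, 0, -0.3], "hand": 80}, {"rot": [0, 0, 0], "dp": [0, 0, -0.3], "hand": 80}, {"rot": [0, 0, 0], "dp": [0, 0, -0.3], "hand": 80}, {"rot": [0, 0, 0], "dp": [0, 0, 20], "hand": 80}, {"rot": [0, 0, 0], "dp": [0, 0, 60], "hand": 80}, {"rot": [0, 0, 0], "dp": [0, 0, 95], "hand": 80}, {"rot": [0, 0, 0], "dp": [0, -40, 95], "hand": 80}, {"rot": [0, 0, 0], "dp": [-30, -80, 95], "hand": 80}, {"rot": [0, 0, 0], "dp": [-60, -120, 95], "hand": 80}]}}

```text
time: 13.17
eef_pos: [533.1, -110.8, 111.8]
eef_rot: [[0.994, -0.105, 0.002], [-0.105, -0.994, -0.002], [0.002, 0.001, -1.0]]
ft_force: [-0.7, 0.4, -0.4]
opening: 80.0
```

{"api": "carry_out", "payload": {"plan": [{"rot": [0, 0, 6.2], "dp": [-62, -120, 0], "hand": 80}, {"rot": [0, 0, 6.2], "dp": [-62, -120, 0], "hand": 80}, {"rot": [0, 0, 6.2], "dp": [-62, -120, 0], "hand": 80}, {"rot": [0, 0, 6.2], "dp": [-62, -120, 0], "hand": 80}, {"rot": [0, 0, 6.2], "dp": [-62, -120, 0], "hand": 80}]}}

```text
time: 13.58
eef_pos: [469.9, -233.7, 112.0]
eef_rot: [[1.0, -0.002, 0.003], [-0.002, -1.0, -0.002], [0.003, 0.002, -1.0]]
ft_force: [0.3, 0.5, -0.6]
opening: 79.8
```

```bash
python3 st.py 452 -248 60 0; python3 - <<'E'
from h import *
d=snap('top','t6');w=snap('wrist','w6')
cv2.imwrite('pics/c6.png',np.hstack([cv2.resize(d['image'][165:285,190:350],(400,300),interpolation=2),cv2.resize(w['image'],(400,300))]))
S=cv2.cvtColor(cv2.GaussianBlur(d['image'],(3,3),0),cv2.COLOR_BGR2HSV)[:,:,1]
mk=np.zeros(S.shape,np.uint8);mk[182:224,200:270]=(S[182:224,200:270]<68)*255
c=max(cv2.findContours(mk,0,2)[0],key=cv2.contourArea)[:,0];print(c.min(0),c.max(0),rect(plane(d,c,37)))
E
```

```text
t 13.58 p [ 469.9 -233.7  112. ] yaw -0.1 F [ 0.3  0.5 -0.6] op 79.8 j6 -0.69
dp [-17.9 -14.3 -52. ] rot [0.14 0.15 0.12]
[209 190] [257 216] (array([582.6,  -2.2]), array([130. ,  60.5]), 83.8)
```

View pics/c6.png

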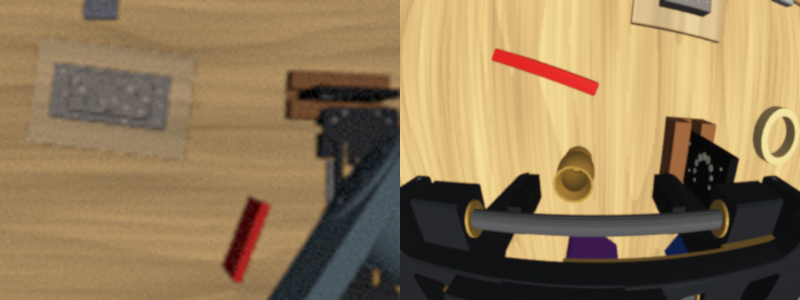

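The top slab sits centred on the base slab in the crop: top at (111,95), base at (110,95). The vase rim is at wrist crop (574,180). I'll locate the vase and the plaque's top now.

```bash
python3 - <<'E'
from h import *
w=ld('w6')
q=(np.array([(553,180),(596,179),(573,201),(574,165)])-[400,0])*1.28
P=wplane(w,q,80);print(P.round(1)); print('width',np.linalg.norm(P[0]-P[1]),'mid',(P[0]+P[1])/2)
h=cv2.cvtColor(cv2.GaussianBlur(w['image'],(3,3),0),cv2.COLOR_BGR2HSV)
mk=((h[...,1]>140)&(h[...,0]>15)&(h[...,0]<35)&(h[...,2]<190)).astype(np.uint8)*255; mk[:180]=0;mk[265:]=0;mk[:,:180]=0;mk[:,270:]=0
c=max(cv2.findContours(mk,0,2)[0],key=cv2.contourArea)[:,0];print(c.min(0),c.max(0))
for r in range(c[:,1].min(),c[:,1].max()+1,6):
    x=np.nonzero(mk[r])[0];Q=wplane(w,[(x.min()-.5,r),(x.max()+.5,r)],80);print(r,x.min(),x.max(),np.linalg.norm(Q[0]-Q[1]).round(1),Q.mean(0).round(1))
b=c[c[:,1].argmax()]+[0,.5];print(b,wplane(w,[b],80))
E
```

```text
[[ 427.5 -256.    80. ]
 [ 470.3 -254.6   80. ]
 [ 446.6 -279.8   80. ]
 [ 449.1 -239.9   80. ]]
width 42.84577912481201 mid [ 448.87037677 -255.34581374   80.        ]
[198 188] [247 257]
188 223 232 7.4 [ 453.2 -221.7   80. ]
194 215 241 20.0 [ 453.4 -226.3   80. ]
200 211 244 25.4 [ 452.9 -231.    80. ]
206 206 245 30.1 [ 451.3 -235.7   80. ]
212 204 247 33.3 [ 451.1 -240.6   80. ]
218 201 247 35.9 [ 449.8 -245.5   80. ]
224 201 247 36.2 [ 449.6 -250.4   80. ]
230 199 246 37.3 [ 448.3 -255.5   80. ]
236 198 245 37.7 [ 447.3 -260.7   80. ]
242 199 244 36.4 [ 447.1 -266.    80. ]
248 203 241 31.1 [ 447.3 -271.3   80. ]
254 211 234 19.3 [ 447.5 -276.7   80. ]
[219.  257.5] [[ 444.58121462 -279.99495959   80.        ]]
```

```bash
python3 - <<'E'
from h import *
d=ld('top0');h=cv2.cvtColor(cv2.GaussianBlur(d['image'],(3,3),0),cv2.COLOR_BGR2HSV)
mk=((h[...,1]>135)|(h[...,2]<110)).astype(np.uint8)*255;m2=mk*0;m2[240:268,314:342]=mk[240:268,314:342]
c=max(cv2.findContours(m2,0,2)[0],key=cv2.contourArea)[:,0];P=plane(d,c,80)[:,:2]
n=np.array([448-523.3,-259+31]);n/=np.linalg.norm(n);t=np.array([-n[1],n[0]])
print(c.min(0),c.max(0),'far',(P@n).max(),'t',(P@t).min(),(P@t).max())
print('centre',n*((P@n).max()+1-21)+t*((P@t).min()+(P@t).max())/2)
E
```

```text
[318 246] [337 261] far 124.39256282393686 t 488.02479119801103 526.2785824414967
centre [ 448.83024552 -258.17058571]
```

{"api": "carry_out", "payload": {"plan": [{"rot": [0.1, 0.15, 0.1], "dp": [-22, -25.5, 0], "hand": 80}, {"rot": [0.1, 0.15, 0.1], "dp": [-22, -25.5, 0], "hand": 80}, {"rot": [0.1, 0.15, 0.1], "dp": [-22, -25.5, 0], "hand": 80}, {"rot": [0.1, 0.15, 0.1], "dp": [-22, -25.5, -30], "hand": 80}, {"rot": [0.1, 0.15, 0.1], "dp": [-22, -25.5, -60], "hand": 80}, {"rot": [0.1, 0.15, 0.1], "dp": [-22, -25.5, -60], "hand": 80}, {"rot": [0.1, 0.15, 0.1], "dp": [-22, -25.5, -60], "hand": 80}]}}

```text
time: 14.27
eef_pos: [448.7, -253.7, 50.5]
eef_rot: [[1.0, 0.005, -0.003], [0.005, -1.0, 0.004], [-0.003, -0.004, -1.0]]
ft_force: [-0.1, -0.8, 0.7]
opening: 80.0
```

```bash
python3 st.py 448 -259.2 -3 0; python3 - <<'E'
from h import *
w=snap('wrist','w7')
cv2.imwrite('pics/w7.png',w['image'])
E
```

```text
t 14.27 p [ 448.7 -253.7   50.5] yaw 0.3 F [-0.1 -0.8  0.7] op 80.0 j6 -0.75
dp [ -0.7  -5.5 -53.5] rot [-0.24 -0.18 -0.26]
```

View pics/w7.png

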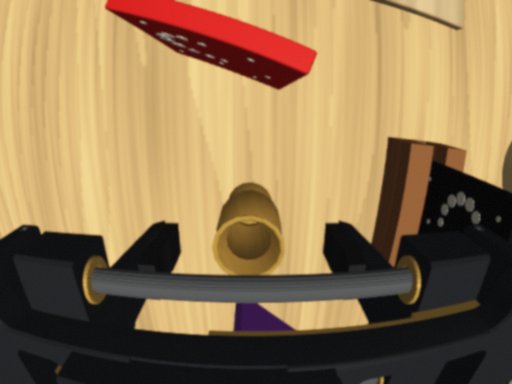

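```bash
python3 - <<'E'
from h import *
d=ld('top0');q=np.array([(653,193),(696,147),(733,150),(686,206)])/2.28+[70,170]
print(plane(d,q,0).round(0));print(plane(d,q,120).round(0))
w=ld('w7');print(wplane(w,[(237,303),(237,331),(262,306),(295,331)],120).round(0))
print(proj(d,[[448.5,-258.5,80]]))
# rack: edges; plaque top
E
```

```text
[[ 442. -353.    0.]
 [ 500. -409.    0.]
 [ 497. -455.    0.]
 [ 427. -395.    0.]]
[[ 451. -318.  120.]
 [ 502. -368.  120.]
 [ 499. -409.  120.]
 [ 437. -355.  120.]]
[[ 442. -268.  120.]
 [ 442. -286.  120.]
 [ 454. -269.  120.]
 [ 470. -286.  120.]]
[[329.43386306 254.23595354]]
```

The purple plate is at least 95 mm away in y, so it is clear. Lower to the belly and grip the vase.

{"api": "carry_out", "payload": {"plan": [{"rot": [-0.2, -0.2, -0.3], "dp": [-0.4, -5, 0], "hand": 80}, {"rot": [-0.2, -0.2, -0.3], "dp": [-0.4, -5, -20], "hand": 80}, {"rot": [-0.2, -0.2, -0.3], "dp": [-0.4, -5, -40], "hand": 80}, {"rot": [-0.2, -0.2, -0.3], "dp": [-0.4, -5, -50], "hand": 80}, {"rot": [-0.2, -0.2, -0.3], "dp": [-0.4, -5, -53.5], "hand": 80}, {"rot": [-0.2, -0.2, -0.3], "dp": [-0.4, -5, -53.5], "hand": 32}, {"rot": [-0.2, -0.2, -0.3], "dp": [-0.4, -5, -53.5], "hand": 32}, {"rot": [-0.2, -0.2, -0.3], "dp": [-0.4, -5, -53.5], "hand": 32}, {"rot": [-0.2, -0.2, -0.3], "dp": [-0.4, -5, -53.5], "hand": 32}, {"rot": [-0.2, -0.2, -0.3], "dp": [-0.4, -5, -53.5], "hand": 32}, {"rot": [-0.2, -0.2, -0.3], "dp": [-0.4, -5, -53.5], "hand": 32}, {"rot": [-0.2, -0.2, -0.3], "dp": [-0.4, -5, -53.5], "hand": 32}], "grip_force": 25}}

```text
time: 15.32
eef_pos: [449.4, -260.1, -1.1]
eef_rot: [[1.0, -0.001, 0.003], [-0.001, -1.0, -0.002], [0.003, 0.002, -1.0]]
ft_force: [-0.9, -1.0, 2.8]
opening: 40.0
```

```bash
python3 st.py 582.5 -2.6 110 0;  python3 - <<'E'
from h import *
# top slab pose on stack, from t6
d=ld('t6');g=cv2.cvtColor(d['image'],6)
c=np.array([(70,75),(75,108),(150,117),(155,83)])/2.5+[190,165]
print(rect(plane(d,c,59)))
E
```

```text
t 15.32 p [ 449.4 -260.1   -1.1] yaw -0.0 F [-0.9 -1.   2.8] op 40.0 j6 -0.75
dp [133.1 257.5 111.1] rot [0.12 0.17 0.05]
(array([580.8,  -5.3]), array([92.8, 37.3]), 85.3)
```

View wrist.

```bash
python3 - <<'E'
from h import *
w=snap('wrist','w8');s=snap('scene','s8')
p=proj(s,[[449,-259,40]])[0].astype(int);print(p)
cv2.imwrite('pics/w8.png',np.hstack([cv2.resize(w['image'],(400,300)),cv2.resize(s['image'][p[1]-60:p[1]+60,p[0]-80:p[0]+80],(400,300),interpolation=2)]))
E
```

```text
[251 140]
```

View pics/w8.png

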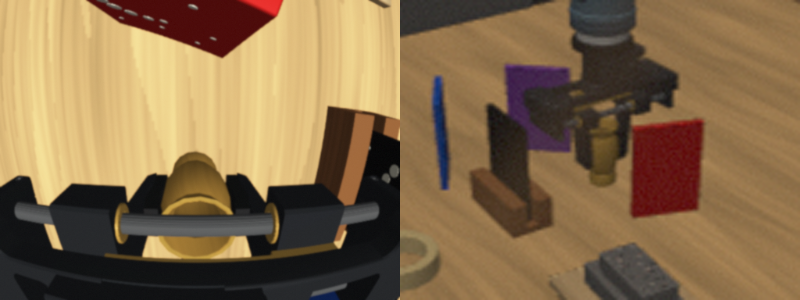

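The fingers are on the belly and the vase is upright (crop 600,140). Lift by 130 mm and carry it to the stack.

{"api": "carry_out", "payload": {"plan": [{"rot": [0, 0, 0], "dp": [0, 0, 15], "hand": 32}, {"rot": [0, 0, 0], "dp": [0, 0, 55], "hand": 32}, {"rot": [0, 0, 0], "dp": [0, 0, 95], "hand": 32}, {"rot": [0, 0, 0], "dp": [0, 0, 130], "hand": 32}, {"rot": [0.1, 0.2, 0], "dp": [15, 30, 130], "hand": 32}, {"rot": [0.1, 0.2, 0], "dp": [33, 64, 130], "hand": 32}, {"rot": [0.1, 0.2, 0], "dp": [51, 98, 130], "hand": 32}, {"rot": [0.1, 0.2, 0], "dp": [69, 132, 130], "hand": 32}, {"rot": [0.1, 0.2, 0], "dp": [87, 166, 130], "hand": 32}, {"rot": [0.1, 0.2, 0], "dp": [105, 200, 130], "hand": 32}, {"rot": [0.1, 0.2, 0], "dp": [122, 234, 120], "hand": 32}, {"rot": [0.1, 0.2, 0], "dp": [133, 256.2, 100], "hand": 32}]}}

```text
time: 16.42
eef_pos: [585.3, -1.0, 100.8]
eef_rot: [[1.0, 0.001, 0.005], [0.001, -1.0, -0.0], [0.005, 0.0, -1.0]]
ft_force: [0.5, -0.1, -2.0]
opening: 40.0
```

```bash
python3 st.py 582.4 -3.9 57.9 0
```

```text
t 16.42 p [585.3  -1.  100.8] yaw 0.0 F [ 0.5 -0.1 -2. ] op 40.0 j6 -0.21
dp [ -2.9  -2.9 -42.9] rot [ 0.02  0.27 -0.05]
```

{"api": "carry_out", "payload": {"plan": [{"rot": [0, 0.25, 0], "dp": [-2.9, -2.9, -10], "hand": 32}, {"rot": [0, 0.25, 0], "dp": [-2.9, -2.9, -20], "hand": 32}, {"rot": [0, 0.25, 0], "dp": [-2.9, -2.9, -30], "hand": 32}, {"rot": [0, 0.25, 0], "dp": [-2.9, -2.9, -37], "hand": 32}, {"rot": [0, 0.25, 0], "dp": [-2.9, -2.9, -39], "hand": 32}, {"rot": [0, 0.25, 0], "dp": [-2.9, -2.9, -40], "hand": 32}, {"rot": [0, 0.25, 0], "dp": [-2.9, -2.9, -41], "hand": 32}, {"rot": [0, 0.25, 0], "dp": [-2.9, -2.9, -41.6], "hand": 32}, {"rot": [0, 0.25, 0], "dp": [-2.9, -2.9, -42.2], "hand": 32}, {"rot": [0, 0.25, 0], "dp": [-2.9, -2.9, -42.6], "hand": 32}, {"rot": [0, 0.25, 0], "dp": [-2.9, -2.9, -42.6], "hand": 32}]}}

```text
time: 17.33
eef_pos: [582.6, -3.9, 58.4]
eef_rot: [[1.0, 0.001, 0.001], [0.001, -1.0, -0.0], [0.001, 0.0, -1.0]]
ft_force: [0.7, 0.2, -2.2]
opening: 40.1
```

```bash
python3 st.py 582.4 -3.9 57.9 0; python3 - <<'E'
from h import *
w=snap('wrist','w9');s=snap('scene','s9')
p=proj(s,[[582,-3,60]])[0].astype(int);print(p)
cv2.imwrite('pics/w9.png',np.hstack([cv2.resize(w['image'],(400,300)),cv2.resize(s['image'][p[1]-60:p[1]+60,p[0]-80:p[0]+80],(400,300),interpolation=2)]))
E
```

```text
t 17.33 p [582.6  -3.9  58.4] yaw 0.0 F [ 0.7  0.2 -2.2] op 40.1 j6 -0.21
dp [-0.2  0.  -0.5] rot [ 0.03  0.05 -0.04]
[266 186]
```

View pics/w9.png

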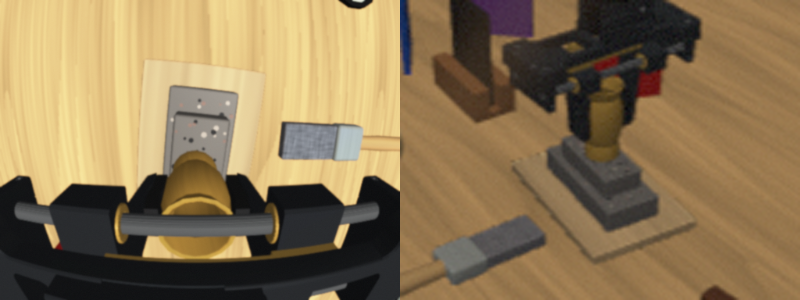

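The vase hangs upright just above the middle of the stack. Lower in small steps to contact.

{"api": "carry_out", "payload": {"plan": [{"rot": [0, 0, 0], "dp": [-0.2, 0, -0.4], "hand": 32}, {"rot": [0, 0, 0], "dp": [-0.2, 0, -0.7], "hand": 32}, {"rot": [0, 0, 0], "dp": [-0.2, 0, -1.0], "hand": 32}, {"rot": [0, 0, 0], "dp": [-0.2, 0, -1.0], "hand": 32}]}}

```text
time: 17.77
eef_pos: [582.6, -3.8, 58.0]
eef_rot: [[1.0, 0.001, 0.001], [0.001, -1.0, -0.001], [0.001, 0.001, -1.0]]
ft_force: [-2.5, 0.8, 3.8]
opening: 39.6
```

Contact (+3.8 N). Release and rise straight up.

{"api": "carry_out", "payload": {"plan": [{"rot": [0, 0, 0], "dp": [0, 0, 0.2], "hand": 45}, {"rot": [0, 0, 0], "dp": [0, 0, 0.2], "hand": 60}, {"rot": [0, 0, 0], "dp": [0, 0, 0.2], "hand": 80}, {"rot": [0, 0, 0], "dp": [0, 0, 0.2], "hand": 80}, {"rot": [0, 0, 0], "dp": [0, 0, 0.2], "hand": 80}, {"rot": [0, 0, 0], "dp": [0, 0, 15], "hand": 80}, {"rot": [0, 0, 0], "dp": [0, 0, 40], "hand": 80}, {"rot": [0, 0, 0], "dp": [0, 0, 75], "hand": 80}, {"rot": [0, 0, 0], "dp": [0, 0, 105], "hand": 80}, {"rot": [0, 0, 0], "dp": [0, -40, 105], "hand": 80}, {"rot": [0, 0, 0], "dp": [0, -80, 105], "hand": 80}, {"rot": [0, 0, 0], "dp": [0, -120, 105], "hand": 60}]}}

```text
time: 18.77
eef_pos: [583.1, -124.6, 164.1]
eef_rot: [[1.0, 0.003, 0.003], [0.003, -1.0, -0.001], [0.003, 0.001, -1.0]]
ft_force: [0.9, 0.2, -0.0]
opening: 75.2
```

{"api": "carry_out", "payload": {"plan": [{"rot": [0, 0, 0], "dp": [0, -40, 0], "hand": 60}, {"rot": [0, 0, 0], "dp": [0, -80, 0], "hand": 60}, {"rot": [0, 0, 0], "dp": [0, -80, 0], "hand": 60}, {"rot": [0, 0, 0], "dp": [0, -80, 0], "hand": 60}]}}

```text
time: 19.1
eef_pos: [582.7, -206.8, 163.8]
eef_rot: [[1.0, -0.001, 0.003], [-0.001, -1.0, -0.001], [0.003, 0.001, -1.0]]
ft_force: [0.1, 0.9, -0.1]
opening: 60.1
```

```bash
python3 st.py 584 -265 135 0; python3 - <<'E'
from h import *
w=snap('wrist','w10');t=snap('top','t10')
cv2.imwrite('pics/w10.png',np.hstack([cv2.resize(w['image'],(480,360)),cv2.resize(t['image'][165:249,200:270],(300,360),interpolation=2)]))
E
```

```text
t 19.1 p [ 582.7 -206.8  163.8] yaw -0.0 F [ 0.1  0.9 -0.1] op 60.1 j6 -0.53
dp [  1.3 -58.2 -28.8] rot [0.07 0.17 0.03]
```

View pics/w10.png

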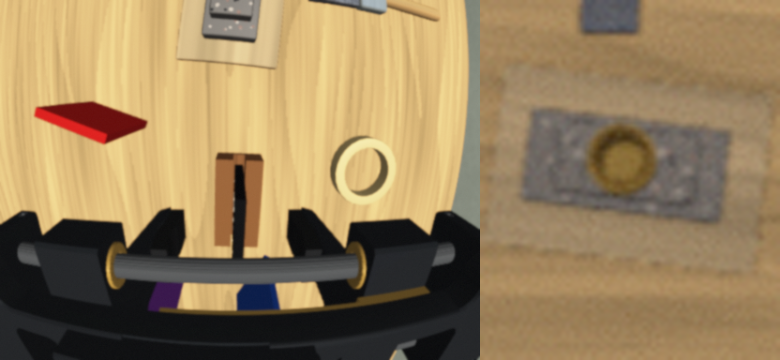

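The top crop shows the vase standing in the middle of the stack, rim at (622,160). The wrist crop shows the rack at (239,200) with the plaque's dark top edge along about column 239. Next I compute the plaque's pose.

```bash
python3 - <<'E'
from h import *
d=ld('top0');h=cv2.cvtColor(cv2.GaussianBlur(d['image'],(3,3),0),cv2.COLOR_BGR2HSV)
sub=(slice(188,218),slice(298,356))
br=np.zeros(h.shape[:2],np.uint8);dk=br.copy()
br[sub]=((h[...,2]<115)&(h[...,2]>52))[sub]*255; dk[sub]=(h[...,2]<48)[sub]*255
for r in (196,199,202,204,208): 
    b=np.nonzero(br[r])[0];k=np.nonzero(dk[r])[0];print(r,'br',b.min(initial=999),b.max(initial=0),'dk',k.min(initial=999),k.max(initial=0))
c=max(cv2.findContours(dk,0,2)[0],key=cv2.contourArea)[:,0]
r=c[c[:,0].argmax()];print('right tip',r,plane(d,[r+[.5,0]],128).round(1))
ys=[(u,np.nonzero(dk[:,u])[0].min()-.5) for u in range(316,347)]
P=plane(d,ys,128)[:,:2];v=cv2.fitLine(np.float32(P),4,0,.01,.01).ravel();print('rear top edge z128: dir',np.degrees(np.arctan2(v[1],v[0])),v[2:])
bs=[(u,np.nonzero((br|dk)[:,u])[0].max()+.5) for u in range(308,344)];P=plane(d,bs,0)[:,:2];v=cv2.fitLine(np.float32(P),4,0,.01,.01).ravel();print('rack front z0',np.degrees(np.arctan2(v[1],v[0])),v[2:])
print('rack ends', plane(d,[(305,202)],0),plane(d,[(345,206)],40))
w=ld('w10');h=cv2.cvtColor(cv2.GaussianBlur(w['image'],(3,3),0),cv2.COLOR_BGR2HSV)
for r in range(170,256,8):
    k=[x for x in range(240,275) if h[r,x,2]<45];b=[x for x in range(215,300) if h[r,x,2]<150 and h[r,x,0]<14]
    if k and b: print(r,'dark',min(k),max(k),wplane(w,[(min(k)-.5,r),(max(k)+.5,r)],128)[:,:2].round(1).tolist(),'br',wplane(w,[(min(b),r),(max(b),r)],40)[:,0].round(1))
E
```

```text
196 br 304 344 dk 999 0
199 br 304 345 dk 999 0
202 br 305 350 dk 310 348
204 br 304 349 dk 310 343
208 br 304 344 dk 999 0
right tip [348 202] [[ 584.1 -297.9  128. ]]
rear top edge z128: dir 87.941284 [ 589.00256 -252.64706]
rack front z0 88.00098 [ 559.0476  -264.70874]
rack ends [[ 590.55418969 -207.02040607    0.        ]] [[ 578.32219269 -312.02019224   40.        ]]
178 dark 252 257 [[582.8, -190.2], [587.3, -190.2]] br [579.4 595.1]
186 dark 251 259 [[582.1, -196.3], [588.8, -196.3]] br [579.4 594.1]
194 dark 251 259 [[582.1, -202.6], [588.8, -202.6]] br [579.3 594.2]
202 dark 251 260 [[582.1, -208.9], [589.6, -208.9]] br [578.2 595.3]
210 dark 251 261 [[582.0, -215.4], [590.4, -215.4]] br [592.2 595.4]
218 dark 251 260 [[582.0, -222.0], [589.7, -222.0]] br [578.1 596.6]
226 dark 251 260 [[582.0, -228.7], [589.8, -228.8]] br [578.  595.7]
234 dark 251 260 [[582.0, -235.7], [589.9, -235.7]] br [592.5 595.8]
242 dark 250 259 [[581.2, -242.7], [589.1, -242.8]] br [576.8 594.8]
250 dark 249 259 [[580.3, -250.0], [589.2, -250.1]] br [581.3 595. ]
```

The plaque's top centre is about (583.7,-259) and the jaws should be at -2°. Both cameras agree within about 2 mm, and the rack centre, y about -259.5, is consistent. Move over it, then down, and grip the top 30 mm.

{"api": "carry_out", "payload": {"plan": [{"rot": [0.1, 0.15, -2], "dp": [1, -30, -10], "hand": 44}, {"rot": [0.1, 0.15, -2], "dp": [1, -52, -20], "hand": 44}, {"rot": [0.1, 0.15, -2], "dp": [1, -52, -25], "hand": 44}, {"rot": [0.1, 0.15, -2], "dp": [1, -52, -25], "hand": 44}, {"rot": [0.1, 0.15, -2], "dp": [1, -52, -25], "hand": 44}]}}

```text
time: 19.62
eef_pos: [583.8, -253.9, 138.3]
eef_rot: [[1.0, -0.03, -0.001], [-0.03, -1.0, 0.003], [-0.001, -0.003, -1.0]]
ft_force: [0.4, 0.1, 0.2]
opening: 44.1
```

```bash
python3 st.py 583.7 -259 69 -2; python3 - <<'E'
from h import *
w=snap('wrist','w11');cv2.imwrite('pics/w11.png',w['image'])
h=cv2.cvtColor(cv2.GaussianBlur(w['image'],(3,3),0),cv2.COLOR_BGR2HSV)
for r in range(180,262,8):
    k=[x for x in range(236,275) if h[r,x,2]<45]
    if k: print(r,min(k),max(k),wplane(w,[(min(k)-.5,r),(max(k)+.5,r)],128)[:,:2].round(1).tolist())
E
```

```text
t 19.62 p [ 583.8 -253.9  138.3] yaw -1.7 F [0.4 0.1 0.2] op 44.1 j6 -0.57
dp [ -0.1  -5.1 -69.3] rot [-0.15 -0.06 -0.27]
180 248 259 [[581.9, -231.8], [589.7, -232.0]]
188 248 259 [[581.7, -237.2], [589.6, -237.5]]
196 248 259 [[581.5, -242.7], [589.4, -243.0]]
204 248 259 [[581.3, -248.3], [589.3, -248.6]]
212 248 259 [[581.1, -254.0], [589.2, -254.3]]
220 248 259 [[580.9, -259.9], [589.1, -260.1]]
228 248 258 [[580.7, -265.8], [588.2, -266.1]]
236 248 258 [[580.5, -271.9], [588.1, -272.2]]
244 248 258 [[580.3, -278.2], [588.0, -278.4]]
252 248 257 [[580.0, -284.6], [587.1, -284.9]]
260 248 257 [[579.8, -291.3], [587.0, -291.5]]
```

View pics/w11.png

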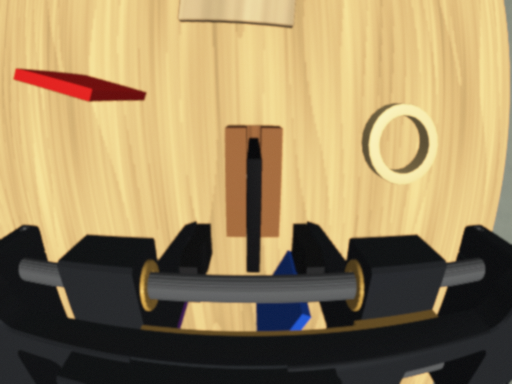

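The plaque's top runs from about row 155 to row 271, centred between the fingers, and its far end at y≈-300.5 gives a centre of -258. Lower and grip.

{"api": "carry_out", "payload": {"plan": [{"rot": [-0.15, 0, -0.3], "dp": [0, -4.5, 0], "hand": 44}, {"rot": [-0.15, 0, -0.3], "dp": [0, -4.5, -20], "hand": 44}, {"rot": [-0.15, 0, -0.3], "dp": [0, -4.5, -40], "hand": 44}, {"rot": [-0.15, 0, -0.3], "dp": [0, -4.5, -58], "hand": 44}, {"rot": [-0.15, 0, -0.3], "dp": [0, -4.5, -67], "hand": 44}, {"rot": [-0.15, 0, -0.3], "dp": [0, -4.5, -69.3], "hand": 44}, {"rot": [-0.15, 0, -0.3], "dp": [0, -4.5, -69.3], "hand": 2}, {"rot": [-0.15, 0, -0.3], "dp": [0, -4.5, -69.3], "hand": 2}, {"rot": [-0.15, 0, -0.3], "dp": [0, -4.5, -69.3], "hand": 2}, {"rot": [-0.15, 0, -0.3], "dp": [0, -4.5, -69.3], "hand": 2}, {"rot": [-0.15, 0, -0.3], "dp": [0, -4.5, -69.3], "hand": 2}, {"rot": [-0.15, 0, -0.3], "dp": [0, -4.5, -69.3], "hand": 2}], "grip_force": 40}}

```text
time: 20.67
eef_pos: [584.7, -258.8, 70.5]
eef_rot: [[0.999, -0.035, 0.001], [-0.035, -0.999, -0.002], [0.001, 0.002, -1.0]]
ft_force: [0.2, 0.2, 1.6]
opening: 9.7
```

```bash
python3 st.py 583.7 -259 200 0
```

```text
t 20.67 p [ 584.7 -258.8   70.5] yaw -2.0 F [0.2 0.2 1.6] op 9.7 j6 -0.57
dp [ -1.   -0.2 129.5] rot [0.09 0.07 2.02]
```

Gripped (9.7 mm). Lift 185 mm straight up, so it clears the rack and later the stack, then start the carry.

{"api": "carry_out", "payload": {"plan": [{"rot": [0, 0, 0], "dp": [0, 0, 15], "hand": 2}, {"rot": [0, 0, 0], "dp": [0, 0, 50], "hand": 2}, {"rot": [0, 0, 0], "dp": [0, 0, 85], "hand": 2}, {"rot": [0, 0, 0], "dp": [0, 0, 120], "hand": 2}, {"rot": [0, 0, 0], "dp": [0, 0, 155], "hand": 2}, {"rot": [0, 0, 0], "dp": [0, 0, 185], "hand": 2}, {"rot": [0, 0, 0], "dp": [0, 15, 185], "hand": 2}, {"rot": [0, 0, 2], "dp": [0, 45, 185], "hand": 2}, {"rot": [0, 0, 4], "dp": [0, 80, 185], "hand": 2}, {"rot": [0, 0, 6], "dp": [0, 115, 185], "hand": 2}, {"rot": [0, 0, 8], "dp": [0, 150, 185], "hand": 2}, {"rot": [0, 0, 10], "dp": [0, 185, 185], "hand": 2}]}}

```text
time: 21.67
eef_pos: [583.2, -71.3, 253.2]
eef_rot: [[0.99, 0.14, -0.002], [0.14, -0.99, -0.0], [-0.002, -0.0, -1.0]]
ft_force: [0.1, -0.6, -2.9]
opening: 9.4
```

```bash
python3 st.py 580 300 255 8
```

```text
t 21.67 p [583.2 -71.3 253.2] yaw 8.1 F [ 0.1 -0.6 -2.9] op 9.4 j6 -0.46
dp [ -3.2 371.3   1.8] rot [ 0.   -0.09 -0.06]
```

{"api": "carry_out", "payload": {"plan": [{"rot": [0, 0, 0], "dp": [0, 35, 0], "hand": 2}, {"rot": [0, 0, 0], "dp": [0, 70, 0], "hand": 2}, {"rot": [0, 0, 0], "dp": [0, 105, 0], "hand": 2}, {"rot": [0, 0, 0], "dp": [0, 140, 0], "hand": 2}, {"rot": [0, 0, 0], "dp": [0, 175, 0], "hand": 2}, {"rot": [0, 0, 0], "dp": [0, 210, 0], "hand": 2}, {"rot": [0, 0, 0], "dp": [0, 245, -10], "hand": 2}, {"rot": [0, 0, 0], "dp": [-2, 280, -30], "hand": 2}, {"rot": [0, 0, 0], "dp": [-3, 315, -50], "hand": 2}, {"rot": [0, 0, 0], "dp": [-3, 345, -70], "hand": 2}, {"rot": [0, 0, 0], "dp": [-3, 371, -80], "hand": 2}, {"rot": [0, 0, 0], "dp": [-3, 371, -80], "hand": 2}]}}

```text
time: 22.67
eef_pos: [575.3, 304.1, 167.1]
eef_rot: [[0.989, 0.145, -0.01], [0.145, -0.989, -0.0], [-0.01, -0.001, -1.0]]
ft_force: [-1.1, 0.4, -3.1]
opening: 9.7
```

```bash
cat > lean.py <<'E'
from h import *
import sys
gap,h=map(float,sys.argv[1:3]); tilt=np.radians(15); yaw=np.radians(8.0); S=62.5
ex=np.array([np.cos(yaw),np.sin(yaw),0]);ey=np.array([-np.sin(yaw),np.cos(yaw),0]);ez=np.array([0,0,1.])
u=np.sin(tilt)*ex+np.cos(tilt)*ez; n=np.cos(tilt)*ex-np.sin(tilt)*ez
O=np.array([599.,302.5,0])-(18.2+gap)*ex+(1.3+h)*ez
T=np.c_[n,np.cross(-u,n),-u]
s=bot.state();p=s['eef_pos'];R=s['eef_rot']
print('t',round(s['time'],2),'p',p.round(1),'F',s['ft_force'].round(1),'op',round(s['opening'],1),'q',np.round(s['joint_pos'],2))
print('F along rail normal',round(float(s['ft_force']@ex),1),'ex',ex.round(3))
print('dp',(O+S*u-p).round(1),'rot',np.degrees(cv2.Rodrigues(T@R.T)[0].ravel()).round(2))
E
python3 lean.py 10 30
```

```text
t 22.67 p [575.3 304.1 167.1] F [-1.1  0.4 -3.1] op 9.7 q [0.3  0.39 1.43 0.   1.33 0.16]
F along rail normal -1.1 ex [0.99  0.139 0.   ]
dp [ 11.8  -3.3 -75.4] rot [-2.12 14.25 -0.31]
```

{"api": "carry_out", "payload": {"plan": [{"rot": [-0.5, 3.5, 0], "dp": [3, -1, 0], "hand": 2}, {"rot": [-1, 7, -0.1], "dp": [6, -2, 0], "hand": 2}, {"rot": [-1.6, 10.5, -0.2], "dp": [9, -3, 0], "hand": 2}, {"rot": [-2.1, 14.2, -0.3], "dp": [11.8, -3.3, -10], "hand": 2}, {"rot": [-2.1, 14.2, -0.3], "dp": [11.8, -3.3, -25], "hand": 2}, {"rot": [-2.1, 14.2, -0.3], "dp": [11.8, -3.3, -40], "hand": 2}, {"rot": [-2.1, 14.2, -0.3], "dp": [11.8, -3.3, -55], "hand": 2}, {"rot": [-2.1, 14.2, -0.3], "dp": [11.8, -3.3, -68], "hand": 2}, {"rot": [-2.1, 14.2, -0.3], "dp": [11.8, -3.3, -75], "hand": 2}, {"rot": [-2.1, 14.2, -0.3], "dp": [11.8, -3.3, -75], "hand": 2}, {"rot": [-2.1, 14.2, -0.3], "dp": [11.8, -3.3, -75], "hand": 2}]}}

```text
time: 23.58
eef_pos: [586.7, 300.9, 92.1]
eef_rot: [[0.957, 0.14, -0.256], [0.135, -0.99, -0.036], [-0.258, -0.0, -0.966]]
ft_force: [0.3, -0.7, -3.7]
opening: 9.3
```

```bash
python3 lean.py 4 3; python3 - <<'E'
from h import *
s=snap('scene','s12');w=snap('wrist','w12')
p=proj(s,[[600,302,60]])[0].astype(int)
cv2.imwrite('pics/s12.png',np.hstack([cv2.resize(w['image'],(400,300)),cv2.resize(s['image'][p[1]-75:p[1]+75,p[0]-100:p[0]+100],(400,300),interpolation=2)]))
E
```

```text
t 23.58 p [586.7 300.9  92.1] F [ 0.3 -0.7 -3.7] op 9.3 q [0.28 0.66 1.22 0.04 1.52 0.13]
F along rail normal 0.2 ex [0.99  0.139 0.   ]
dp [  6.4   0.7 -27.4] rot [-0.01  0.04 -0.03]
```

View pics/s12.png

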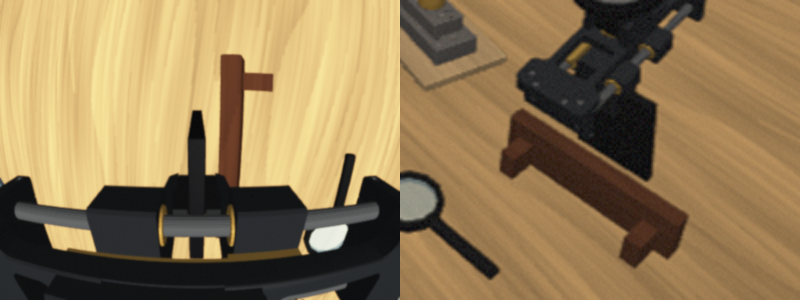

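The plaque is parallel to the rail, in front of it, and near its middle (wrist crop, columns 197 and 231). Lower to just above the bench.

{"api": "carry_out", "payload": {"plan": [{"rot": [0, 0, 0], "dp": [2, 0.3, -8], "hand": 2}, {"rot": [0, 0, 0], "dp": [4, 0.5, -16], "hand": 2}, {"rot": [0, 0, 0], "dp": [6, 0.7, -22], "hand": 2}, {"rot": [0, 0, 0], "dp": [6.4, 0.7, -26], "hand": 2}, {"rot": [0, 0, 0], "dp": [6.4, 0.7, -27.5], "hand": 2}, {"rot": [0, 0, 0], "dp": [6.4, 0.7, -28.3], "hand": 2}, {"rot": [0, 0, 0], "dp": [6.4, 0.7, -29], "hand": 2}, {"rot": [0, 0, 0], "dp": [6.4, 0.7, -29.3], "hand": 2}]}}

```text
time: 24.35
eef_pos: [594.3, 301.9, 64.2]
eef_rot: [[0.957, 0.139, -0.253], [0.135, -0.99, -0.035], [-0.256, -0.0, -0.967]]
ft_force: [-0.3, -0.8, -3.2]
opening: 9.6
```

```bash
python3 lean.py 0 0
```

```text
t 24.35 p [594.3 301.9  64.2] F [-0.3 -0.8 -3.2] op 9.6 q [0.27 0.7  1.21 0.03 1.49 0.13]
F along rail normal -0.4 ex [0.99  0.139 0.   ]
dp [ 2.7  0.3 -2.5] rot [-0.06  0.19 -0.02]
```

{"api": "carry_out", "payload": {"plan": [{"rot": [0, 0.2, 0], "dp": [0, 0, -0.8], "hand": 2}, {"rot": [0, 0.2, 0], "dp": [0, 0, -1.4], "hand": 2}, {"rot": [0, 0.2, 0], "dp": [0, 0, -1.8], "hand": 2}, {"rot": [0, 0.2, 0], "dp": [0, 0, -2.1], "hand": 2}, {"rot": [0, 0.2, 0], "dp": [0, 0, -2.1], "hand": 2}]}}

```text
time: 24.77
eef_pos: [594.2, 301.9, 62.1]
eef_rot: [[0.956, 0.14, -0.257], [0.135, -0.99, -0.035], [-0.259, -0.001, -0.966]]
ft_force: [-0.2, 0.0, -2.9]
opening: 9.7
```

```bash
python3 lean.py 0 0
```

```text
t 24.77 p [594.2 301.9  62.1] F [-0.2  0.  -2.9] op 9.7 q [0.27 0.71 1.2  0.04 1.49 0.13]
F along rail normal -0.2 ex [0.99  0.139 0.   ]
dp [ 2.8  0.3 -0.4] rot [-0.06 -0.01 -0.02]
```

Just above the bench. Now slide to the rail in small steps.

{"api": "carry_out", "payload": {"plan": [{"rot": [0, 0, 0], "dp": [0.8, 0.1, 0], "hand": 2}, {"rot": [0, 0, 0], "dp": [1.5, 0.2, 0], "hand": 2}, {"rot": [0, 0, 0], "dp": [2.0, 0.3, 0], "hand": 2}, {"rot": [0, 0, 0], "dp": [2.4, 0.3, 0], "hand": 2}, {"rot": [0, 0, 0], "dp": [2.4, 0.3, 0], "hand": 2}]}}

```text
time: 25.18
eef_pos: [596.1, 302.2, 62.0]
eef_rot: [[0.956, 0.14, -0.258], [0.135, -0.99, -0.035], [-0.26, -0.001, -0.966]]
ft_force: [-1.6, -0.7, -2.9]
opening: 9.5
```

```bash
python3 lean.py 0 0
```

```text
t 25.18 p [596.1 302.2  62. ] F [-1.6 -0.7 -2.9] op 9.5 q [0.27 0.71 1.2  0.04 1.49 0.13]
F along rail normal -1.7 ex [0.99  0.139 0.   ]
dp [ 0.8  0.  -0.4] rot [-0.04 -0.09 -0.02]
```

{"api": "carry_out", "payload": {"plan": [{"rot": [0, 0, 0], "dp": [0.5, 0.1, 0], "hand": 2}, {"rot": [0, 0, 0], "dp": [0.9, 0.1, 0], "hand": 2}, {"rot": [0, 0, 0], "dp": [1.1, 0.1, 0], "hand": 2}, {"rot": [0, 0, 0], "dp": [1.1, 0.1, 0], "hand": 2}]}}

```text
time: 25.52
eef_pos: [596.5, 302.3, 62.0]
eef_rot: [[0.956, 0.14, -0.26], [0.135, -0.99, -0.036], [-0.262, -0.001, -0.965]]
ft_force: [-5.3, -1.5, -0.7]
opening: 9.7
```

```bash
python3 lean.py 0 0
```

```text
t 25.52 p [596.5 302.3  62. ] F [-5.3 -1.5 -0.7] op 9.7 q [0.27 0.72 1.19 0.04 1.5  0.13]
F along rail normal -5.4 ex [0.99  0.139 0.   ]
dp [ 0.5 -0.  -0.3] rot [-0.02 -0.19 -0.03]
```

The rail contact is at 5.4 N, within 0.5 mm of the prediction. Back off slightly and lower the foot to the bench.

{"api": "carry_out", "payload": {"plan": [{"rot": [0, 0, 0], "dp": [0, 0, -0.4], "hand": 2}, {"rot": [0, 0, 0], "dp": [0, 0, -0.7], "hand": 2}, {"rot": [0, 0, 0], "dp": [0, 0, -1.0], "hand": 2}, {"rot": [0, 0, 0], "dp": [0, 0, -1.2], "hand": 2}, {"rot": [0, 0, 0], "dp": [0, 0, -1.2], "hand": 2}]}}

```text
time: 25.93
eef_pos: [596.4, 302.3, 61.4]
eef_rot: [[0.955, 0.14, -0.26], [0.135, -0.99, -0.036], [-0.262, -0.001, -0.965]]
ft_force: [-6.1, -1.3, 2.9]
opening: 9.6
```

```bash
python3 lean.py 0 0
```

```text
t 25.93 p [596.4 302.3  61.4] F [-6.1 -1.3  2.9] op 9.6 q [0.27 0.72 1.19 0.04 1.49 0.13]
F along rail normal -6.2 ex [0.99  0.139 0.   ]
dp [ 0.6 -0.1  0.3] rot [-0.02 -0.21 -0.04]
```

The foot is on the bench (Fz +2.9 N). Release slowly and withdraw along the tilted tool axis.

{"api": "carry_out", "payload": {"plan": [{"rot": [0, 0, 0], "dp": [0, 0, 0], "hand": 12}, {"rot": [0, 0, 0], "dp": [0, 0, 0], "hand": 16}, {"rot": [0, 0, 0], "dp": [0, 0, 0], "hand": 25}, {"rot": [0, 0, 0], "dp": [0, 0, 0], "hand": 40}, {"rot": [0, 0, 0], "dp": [0, 0, 0], "hand": 40}, {"rot": [0, 0, 0], "dp": [0, 0, 0], "hand": 40}, {"rot": [0, 0, 0], "dp": [2.6, 0.4, 9.7], "hand": 40}, {"rot": [0, 0, 0], "dp": [7.7, 1.1, 29], "hand": 40}, {"rot": [0, 0, 0], "dp": [15, 2.1, 58], "hand": 40}, {"rot": [0, 0, 0], "dp": [23, 3.2, 87], "hand": 40}, {"rot": [0, 0, 0], "dp": [30, 4.2, 116], "hand": 40}, {"rot": [0, 0, 0], "dp": [30, 4.2, 135], "hand": 40}]}}

```text
time: 26.93
eef_pos: [628.6, 306.7, 200.8]
eef_rot: [[0.957, 0.139, -0.255], [0.135, -0.99, -0.034], [-0.257, -0.002, -0.966]]
ft_force: [-0.1, -0.8, 1.1]
opening: 39.7
```

{"api": "carry_out", "payload": {"plan": [{"rot": [0, -5, 0], "dp": [-35, -10, 20], "hand": 40}, {"rot": [0, -10, 0], "dp": [-70, -20, 40], "hand": 40}, {"rot": [0, -14, 0], "dp": [-105, -30, 40], "hand": 40}, {"rot": [0, -14, 0], "dp": [-140, -40, 40], "hand": 40}, {"rot": [0, -14, 0], "dp": [-175, -50, 40], "hand": 40}, {"rot": [0, -14, 0], "dp": [-210, -60, 40], "hand": 40}, {"rot": [0, -14, 0], "dp": [-240, -60, 40], "hand": 40}, {"rot": [0, -14, 0], "dp": [-240, -60, 40], "hand": 40}, {"rot": [0, -14, 0], "dp": [-240, -60, 40], "hand": 40}]}}

```text
time: 27.68
eef_pos: [388.3, 247.0, 242.2]
eef_rot: [[0.991, 0.137, -0.011], [0.136, -0.99, -0.033], [-0.015, 0.032, -0.999]]
ft_force: [-0.3, 0.2, 0.2]
opening: 40.1
```

```bash
python3 - <<'E'
from h import *
t=snap('top','t13');s=snap('scene','s13');st=bot.state();print(st['time'],st['eef_pos'])
p=proj(s,[[600,302,60]])[0].astype(int);q=proj(s,[[582,-3,70]])[0].astype(int)
f=lambda i,c,a,b:cv2.resize(i[c[1]-a:c[1]+a,c[0]-b:c[0]+b],(400,300),interpolation=2)
u=proj(t,[[590,302,60]])[0].astype(int);v=proj(t,[[582,-3,70]])[0].astype(int)
cv2.imwrite('pics/fin.png',np.vstack([np.hstack([f(s['image'],p,60,80),f(s['image'],q,60,80)]),np.hstack([f(t['image'],u,45,60),cv2.resize(t['image'],(400,300))])]))
# disturbance check of tape, magnifier, brush
a=ld('top0')['image']
for n,(x0,x1,y0,y1) in dict(tape=(290,332,128,164),mag=(118,178,124,155),brush=(220,242,102,176)).items():
    print(n,cv2.phaseCorrelate(np.float64(cv2.cvtColor(a,6)[y0:y1,x0:x1]),np.float64(cv2.cvtColor(t['image'],6)[y0:y1,x0:x1])))
E
```

```text
27.7833 [389.87945382 246.99650724 241.84502573]
tape ((0.4392980466441685, -0.038806650758488104), 0.9193133109410571)
mag ((0.06389898504794189, -0.01904475185038379), 0.9379748169970132)
brush ((-0.06952262796630215, 0.6584166515560668), 0.9259401095087088)
```

View pics/fin.png

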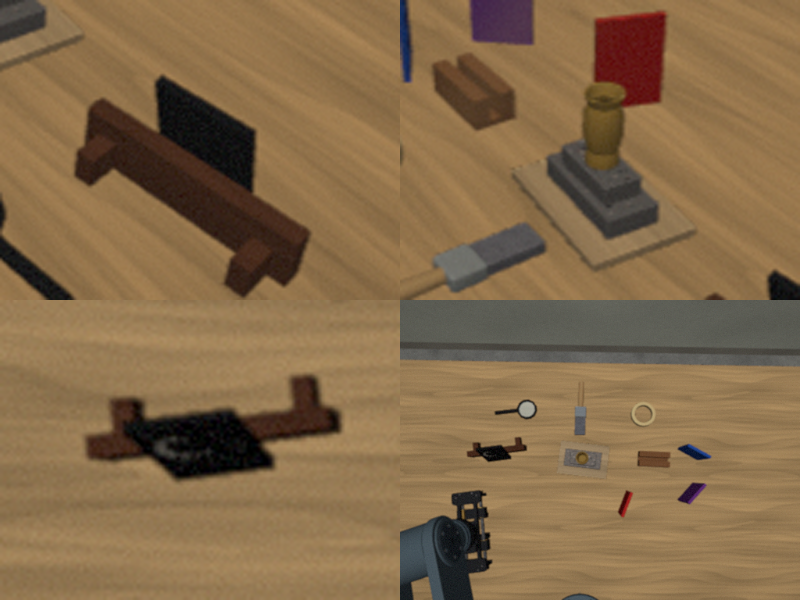

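The final crops show the stack with the vase upright, and the engraved plaque leaning on the rail. I'll run a quick numeric check of the plaque's lean and the bystander positions.

```bash
python3 - <<'E'
from h import *
t=ld('t13');a=ld('top0')
u=proj(t,[[590,302,60]])[0].astype(int);o=u-[60,45]
g=lambda l:np.array(l)/3.333+o
b=plane(t,g([(178,478),(272,466)]),1.3)[:,:2];tp=plane(t,g([(125,425),(235,410)]),116)[:,:2]
ex=np.array([np.cos(np.radians(8)),np.sin(np.radians(8))])
print('foot',b.round(0),'mid',b.mean(0).round(0),'top',tp.round(0),'mid',tp.mean(0).round(0),'widths',np.linalg.norm(b[0]-b[1]),np.linalg.norm(tp[0]-tp[1]))
dx=(tp.mean(0)-b.mean(0))@ex; print('tilt(front bottom to back top, 10 mm thick)',np.degrees(np.arctan2(dx-9.7,116)))
for n,(x0,x1,y0,y1) in dict(tape=(290,332,128,164),mag=(118,178,124,155),brush=(218,244,100,178)).items():
    for d in (a,t):
        im=cv2.GaussianBlur(d['image'],(3,3),0)[y0:y1,x0:x1].astype(int);m=np.abs(im-np.median(im.reshape(-1,3),0) if n!='brush' else im-np.array(im[0,0])).sum(2)>70
        ys,xs=np.nonzero(m);print(n,xs.mean().round(2),ys.mean().round(2),m.sum())
E
```

```text
foot [[321. 328.]
 [332. 251.]] mid [326. 289.] top [[381. 332.]
 [393. 251.]] mid [387. 291.] widths 78.32984685529574 82.4047694323478
tilt(front bottom to back top, 10 mm thick) 23.40434329581913
tape 20.43 17.67 228
tape 20.6 17.27 246
mag 36.93 16.55 674
mag 36.98 16.58 683
brush 12.32 54.1 492
brush 12.29 54.17 489
```

The pixel rows there include the montage's 300 px offset. I'll redo the numbers.

```bash
python3 - <<'E'
from h import *
t=ld('t13');o=proj(t,[[590,302,60]])[0].astype(int)-[60,45]
g=lambda l:np.array(l)/3.333+o
b=plane(t,g([(178,178),(272,166)]),3)[:,:2];tp=plane(t,g([(125,125),(235,110)]),115)[:,:2]
e=np.radians(8);ex=np.array([np.cos(e),np.sin(e)])
print(b.round(0).tolist(),b.mean(0).round(1),tp.round(0).tolist(),tp.mean(0).round(1),np.linalg.norm(b[0]-b[1]),np.linalg.norm(tp[0]-tp[1]))
dx=(tp.mean(0)-b.mean(0))@ex; print('tilt',np.degrees(np.arctan2(dx-9.7,112)),[np.degrees(np.arctan2(*(v[0]-v[1])[::-1]))-90 for v in(b,tp)])
E
```

```text
[[571.0, 339.0], [583.0, 260.0]] [577.  299.5] [[607.0, 344.0], [619.0, 260.0]] [613.  302.1] 80.04966176435082 84.44201810202023
tilt 13.243917322625176 [np.float64(8.021449535030484), np.float64(8.60709214081136)]
```

The plaque's tilt reads about 13° (±2° from hand-picked pixels), its yaw 8–8.6° against the rail's 8°, and it is centred. The bystanders are unmoved. Handing in.

```bash
python3 -c "
from workcell import bot
print(bot.close_job())"
```

```text
the job is handed in; nothing more can be done
None
```

I set out the memorial in the order asked and handed it in at about 28 s. Each piece was lowered to a light contact of a few newtons and released before I took the next one.

**Last checks**
- **Base slab:** about 1 mm off the board's middle, and square with it (both at 83.8°).
- **Top slab:** centred on the base slab in the close-up; a rough reading of its corners by eye differed by up to 3 mm.
- **Vase:** upright on the middle of the top slab, judged from the pictures only.
- **Plaque:** foot on the bench, leaning on the rail at its middle and parallel to within about 1°. I set the tilt to 15°; hand-picked pixels in the last top view read about 13° (±2°).
- **Tape, magnifier and brush:** positions unchanged to within about 0.4 px.

**What went wrong or disagreed**
- **First grasp:** it closed above the base slab, because the real fingertips sit about 29 mm behind the reported TCP. The slab was not moved, and I corrected for the offset from then on.
- **Vase grip:** the opening read 40 mm on the 42 mm belly. The picture showed a sound grip, so I went on.
- **Tape and brush:** a first shift estimate read up to 0.66 px for these. The later mask check, at 0.4 px for the tape and 0.1 px for the brush, did not suggest movement.

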